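# Load the honing block from the clip rack

## Robot

A 6-joint arm with a two-finger parallel gripper is mounted at the origin on a cart in front of the work surface, level with it; the furniture and walls round the work are solid. World frame = base frame: x ahead of the robot, y to its left, z up, the work surface at z = 0. Lengths are in mm, angles in degrees, forces in N, time in s.
With the tool pointing down it reaches from about 300 to 850 mm from the base axis. Payload 4.2 kg.
Tool frame: the origin (TCP) lies at the very end of the fingers, on their centre line; the grasp point (between the pads) lies 19 mm behind it; z points along the fingers, y is the line along which they close (so a half turn about z gives the same grasp; the last joint's range is limited). The gripper opens to 91 mm and grips with 3 to 60 N. Pads are 32 mm wide; open, the fingers measure 118 mm over their backs; the gripper's body (76 mm by 178 mm) begins 60 mm behind the grasp point.
Start: joints at [-68.526, 18.312, 89.639, -0, 72.044, -1.146], TCP at [221.164, -530.784, 193.776] pointing down, gripper open.
Joint ranges: [-177.97, 177.97], [-48.28, 115.42], [12.27, 149.76], [-77.06, 257.06], [2.81, 150.46], [-146.56, 146.56]. Speed limits (degrees/s): [147.25, 147.25, 180, 180, 180, 180].

## Interface

Orientations are given as [roll, pitch, yaw] about the fixed x, y, z axes, in that order (R = Rz(yaw) Ry(pitch) Rx(roll)).
In Python, from workcell import * gives the robot as it stands.
- The arm moves only by the tool move_arm, never from a script. Its argument "motion" is a list of rows, each a list of 3 entries, a list of its own where there are three numbers: the finger opening in mm, from 0 to 91.2, then the shift along the world's x, y, z in units of 25 mm (1.0 is 25 mm), then the turn, a rotation vector about the world's x, y, z in units of 4 degrees (1.0 is 4 degrees). In form: [[grip, [x, y, z], [ax, ay, az]], ...]. A call has 1 to 20 rows; each row shifts and turns the commanded pose from where the row before left it; what a row does not reach is not made up. A row lasts 1/12 s, in which the tool goes at most 41.7 mm and 7.16 degrees, less where a joint would pass 70% of its speed; a pose out of reach is approached as far as the arm can. A call with a number of a shift or a turn outside -1 to 1 is refused whole. A call with a gripper value outside its range is refused whole. The fingers move at their own pace and stop on an object; "grip_force" is the grip in N (left out, the last holds). Time passes only in rows, so rows that do not move let the fingers close. It gives the time, the measured TCP pose, the force, the opening and the grip force at its end, in the units of the state.
- state(): the state, without advancing time (a new reading comes with each control period).
- grab_frame(name): name is "scene" or "top"; returns the picture (384x512x3 uint8, blue, green, red); there is no depth.
- camera_info(name): a dict with "fx", "fy", "cx", "cy" (pixels), "k1" (the pictures are not rectified: a ray, as slopes to the right and down, at radius r is drawn at 1 + k1 r^2 times it, then the intrinsics apply), "rvec" (rotation vector, rad) and "tvec" (3), from world to camera coordinates, as OpenCV has them. Camera axes: x right, y down, z forward; pixel columns grow to the right and rows downward; lengths in mm; the calibration is good to about 2 mm. A picture is of the moment at which its call begins. camera_info takes no time and is no camera call.
- job_done(): hands the job in; it is judged then, once.
The state is a dict: "time_s": time; "qpos": joint angles; "qvel": joint speeds; "effort": joint torques, N m; "ee_pos": TCP position; "ee_rot": TCP orientation; "force": force on the tool from outside, world axes, zero at the start; "torque": the same for the moment, N m; "gripper_width": finger opening in mm; "gripper_force": force on a finger pad.
Only numpy, scipy, OpenCV 4.12 (cv2) and the standard library are available. Lean on these libraries where they do the work, as an engineer would, in place of code of your own. Each camera call takes 0.05 s, during which the arm holds its last target. There are 200 camera calls.

## Task

Get the gouges ready for honing: for each gouge in the clip rack, lift the sprung finger that holds it down right up so that it stays up, take the gouge out, lay it in a free V-groove of the honing block with its wooden butt towards the steel end stop, and push it along the groove until the butt touches the stop. When the rack is empty, swing all its fingers down again. Never drag a gouge out from under a finger that still presses on it, and leave the other things on the table where they are.

Things in the scene. Friction and masses are not known exactly. Their poses are not given: they have to be found in the camera images.
- gouge_a_mid (a point): carving gouge (two or three, alike but for the blade): grasp point on the handle's axis, 10 mm from mid-length towards the butt (the plain wooden end). y axis along the gouge towards the butt, x across: butt end 57.5 mm away along +y, blade tip 78 mm along -y. May be rolled about y. Handle 93 mm long, 22 mm wide, 17 mm high, then black ferrule and steel blade; 135 mm in all, about 32 g
- gouge_a: the same gouge, origin under its mid-length (9.5 mm below the axis), y axis towards the butt
- gouge_b_mid (a point): carving gouge (two or three, alike but for the blade): grasp point on the handle's axis, 10 mm from mid-length towards the butt (the plain wooden end). y axis along the gouge towards the butt, x across: butt end 57.5 mm away along +y, blade tip 78 mm along -y. May be rolled about y. Handle 93 mm long, 22 mm wide, 17 mm high, then black ferrule and steel blade; 135 mm in all, about 32 g
- gouge_b: the same gouge, origin under its mid-length (9.5 mm below the axis), y axis towards the butt
- gouge_c_mid (a point): carving gouge (two or three, alike but for the blade): grasp point on the handle's axis, 10 mm from mid-length towards the butt (the plain wooden end). y axis along the gouge towards the butt, x across: butt end 57.5 mm away along +y, blade tip 78 mm along -y. May be rolled about y. Handle 93 mm long, 22 mm wide, 17 mm high, then black ferrule and steel blade; 135 mm in all, about 32 g
- gouge_c: the same gouge, origin under its mid-length (9.5 mm below the axis), y axis towards the butt
- finger_0 (a joint): sprung hold-down finger 0 of the clip rack, rad: about -0.06 pressing on a gouge near its butt, -0.2 over an empty place, growing as it is lifted. Over-centre spring: below 0.85 it presses down (about 5 N); beyond 0.85 it throws the finger up to its stop at 1.75, where it stays (lift to 1.2 to be sure; swing it back below 0.4 and it snaps down)
- bar_0 (a point): middle of the grip bar of finger 0: level black bar, 10 mm thick, standing out 30 mm clear to the rack's +y side of the finger, parallel to the hinge; moves with the finger. Pinch it from above, jaws closing square to it; it turns freely between the pads. About 4 N here moves the finger either way
- hinge_0 (a point): fixed point on finger 0's hinge axis, 50 mm up, axes of the rack: y the hinge, -x towards the held gouge's blade, z up. Bar at (-48, 26, 12) mm at joint 0, turning about y up, then to +x. The gouge it holds lies along x at y = 0, butt to +x about 20 mm short of here, axis 15 mm lower, in two short V saddles. Places are 90 mm apart
- stop_0 (a point): honing block, V-groove 0: point on the end stop's face at the axis height of a seated gouge. x along the groove into the stop, y across, z up. 120 degree V 22 mm wide, 168 mm long from the stop along -x, 66 mm apart; its edges lie 6 mm below a seated gouge's axis, the board 22 mm, the table 37 mm. The stop is one steel bar, 11 mm higher than this point
- finger_1 (a joint): sprung hold-down finger 1 of the clip rack, rad: about -0.06 pressing on a gouge near its butt, -0.2 over an empty place, growing as it is lifted. Over-centre spring: below 0.85 it presses down (about 5 N); beyond 0.85 it throws the finger up to its stop at 1.75, where it stays (lift to 1.2 to be sure; swing it back below 0.4 and it snaps down)
- bar_1 (a point): middle of the grip bar of finger 1: level black bar, 10 mm thick, standing out 30 mm clear to the rack's +y side of the finger, parallel to the hinge; moves with the finger. Pinch it from above, jaws closing square to it; it turns freely between the pads. About 4 N here moves the finger either way
- hinge_1 (a point): fixed point on finger 1's hinge axis, 50 mm up, axes of the rack: y the hinge, -x towards the held gouge's blade, z up. Bar at (-48, 26, 12) mm at joint 0, turning about y up, then to +x. The gouge it holds lies along x at y = 0, butt to +x about 20 mm short of here, axis 15 mm lower, in two short V saddles. Places are 90 mm apart
- stop_1 (a point): honing block, V-groove 1: point on the end stop's face at the axis height of a seated gouge. x along the groove into the stop, y across, z up. 120 degree V 22 mm wide, 168 mm long from the stop along -x, 66 mm apart; its edges lie 6 mm below a seated gouge's axis, the board 22 mm, the table 37 mm. The stop is one steel bar, 11 mm higher than this point
- finger_2 (a joint): sprung hold-down finger 2 of the clip rack, rad: about -0.06 pressing on a gouge near its butt, -0.2 over an empty place, growing as it is lifted. Over-centre spring: below 0.85 it presses down (about 5 N); beyond 0.85 it throws the finger up to its stop at 1.75, where it stays (lift to 1.2 to be sure; swing it back below 0.4 and it snaps down)
- bar_2 (a point): middle of the grip bar of finger 2: level black bar, 10 mm thick, standing out 30 mm clear to the rack's +y side of the finger, parallel to the hinge; moves with the finger. Pinch it from above, jaws closing square to it; it turns freely between the pads. About 4 N here moves the finger either way
- hinge_2 (a point): fixed point on finger 2's hinge axis, 50 mm up, axes of the rack: y the hinge, -x towards the held gouge's blade, z up. Bar at (-48, 26, 12) mm at joint 0, turning about y up, then to +x. The gouge it holds lies along x at y = 0, butt to +x about 20 mm short of here, axis 15 mm lower, in two short V saddles. Places are 90 mm apart
- stop_2 (a point): honing block, V-groove 2: point on the end stop's face at the axis height of a seated gouge. x along the groove into the stop, y across, z up. 120 degree V 22 mm wide, 168 mm long from the stop along -x, 66 mm apart; its edges lie 6 mm below a seated gouge's axis, the board 22 mm, the table 37 mm. The stop is one steel bar, 11 mm higher than this point
- whetstone: bystander: a whetstone 40x110x17 mm
- masking_tape: bystander: a roll of masking tape, 92 mm across, 24 mm high
- ink_tube: bystander: a yellow ink tube 33x104x22 mm
Mind the look-alikes: they are no part of the job. What is shaped like the gouge_a but orange is not meant.

How it is judged (in metres and radians):
At the end, for the whole second after the job is handed in: every gouge present lies at rest along a V-groove of the honing block (within 0.1 rad; its centre within 6 mm of the groove's line and 7 mm of its seated height), the butt within 4 mm of the end stop; all three fingers of the rack are down again (below 0.1 rad) (((x of gouge_a_mid in the frame of stop_0 between -0.0615 and -0.0535 m and y of gouge_a_mid in the frame of stop_0 between -0.006 and 0.006 m and z of gouge_a_mid in the frame of stop_0 between -0.007 and 0.007 m) or (x of gouge_a_mid in the frame of stop_1 between -0.0615 and -0.0535 m and y of gouge_a_mid in the frame of stop_1 between -0.006 and 0.006 m and z of gouge_a_mid in the frame of stop_1 between -0.007 and 0.007 m) or (x of gouge_a_mid in the frame of stop_2 between -0.0615 and -0.0535 m and y of gouge_a_mid in the frame of stop_2 between -0.006 and 0.006 m and z of gouge_a_mid in the frame of stop_2 between -0.007 and 0.007 m)) and angle between the y axis of each of gouge_a_mid, gouge_b_mid, gouge_c_mid and the x axis of stop_0, either way round below 0.1 rad and linear speed of each of gouge_a, gouge_b, gouge_c below 0.02 m/s and ((x of gouge_b_mid in the frame of stop_0 between -0.0615 and -0.0535 m and y of gouge_b_mid in the frame of stop_0 between -0.006 and 0.006 m and z of gouge_b_mid in the frame of stop_0 between -0.007 and 0.007 m) or (x of gouge_b_mid in the frame of stop_1 between -0.0615 and -0.0535 m and y of gouge_b_mid in the frame of stop_1 between -0.006 and 0.006 m and z of gouge_b_mid in the frame of stop_1 between -0.007 and 0.007 m) or (x of gouge_b_mid in the frame of stop_2 between -0.0615 and -0.0535 m and y of gouge_b_mid in the frame of stop_2 between -0.006 and 0.006 m and z of gouge_b_mid in the frame of stop_2 between -0.007 and 0.007 m)) and ((x of gouge_c_mid in the frame of stop_0 between -0.0615 and -0.0535 m and y of gouge_c_mid in the frame of stop_0 between -0.006 and 0.006 m and z of gouge_c_mid in the frame of stop_0 between -0.007 and 0.007 m) or (x of gouge_c_mid in the frame of stop_1 between -0.0615 and -0.0535 m and y of gouge_c_mid in the frame of stop_1 between -0.006 and 0.006 m and z of gouge_c_mid in the frame of stop_1 between -0.007 and 0.007 m) or (x of gouge_c_mid in the frame of stop_2 between -0.0615 and -0.0535 m and y of gouge_c_mid in the frame of stop_2 between -0.006 and 0.006 m and z of gouge_c_mid in the frame of stop_2 between -0.007 and 0.007 m)) and value of joint each of finger_0, finger_1, finger_2 below 0.1 rad); the robot touches nothing.
It fails at once if the gripper drags or pries a gouge out of its place in the rack while the finger over it has not been lifted ((x of gouge_a_mid in the frame of bar_0 below 0 m and contact force between the fingers and gouge_a above 0.5 N and distance of gouge_a_mid from where it was at the start of the episode above 0.012 m and z of gouge_a_mid in the frame of hinge_0 below 0 m and y of gouge_a_mid in the frame of hinge_0 between -0.02 and 0.02 m and x of gouge_a_mid in the frame of hinge_0 between -0.17 and 0 m) or (x of gouge_b_mid in the frame of bar_1 below 0 m and contact force between the fingers and gouge_b above 0.5 N and distance of gouge_b_mid from where it was at the start of the episode above 0.012 m and z of gouge_b_mid in the frame of hinge_1 below 0 m and y of gouge_b_mid in the frame of hinge_1 between -0.02 and 0.02 m and x of gouge_b_mid in the frame of hinge_1 between -0.17 and 0 m) or (x of gouge_c_mid in the frame of bar_2 below 0 m and contact force between the fingers and gouge_c above 0.5 N and distance of gouge_c_mid from where it was at the start of the episode above 0.012 m and z of gouge_c_mid in the frame of hinge_2 below 0 m and y of gouge_c_mid in the frame of hinge_2 between -0.02 and 0.02 m and x of gouge_c_mid in the frame of hinge_2 between -0.17 and 0 m)).
It fails at once if a bystander is shoved by more than 25 mm (distance of any of whetstone, masking_tape, ink_tube from where it was at the start of the episode above 0.025 m).
Of gouge_a, gouge_b, gouge_c only 2 to 3 are there at a start; the rules pass over those that are not, and their reading is None.
At some moment in a run one of gouge_a, gouge_b, gouge_c may be knocked a few centimetres aside while the robot is not near it.
Once in a run the grip may slacken for a moment while it holds something.
It also fails if it takes over 210 s, if anything falls off the work surface, if the arm or the gripper's body presses on something with over 40 N, if the wrist force passes 120 N, or if a joint passes its speed limit or range.

## Working session

There is one attempt and no reset: what is moved stays moved. The work goes in short steps, Python scripts to look and compute and a tool call to move; the robot and the scene stay as the last step left them, time stands still between calls to the robot, and variables do not carry over. Pictures are saved under pics/ and viewed, at most 14 in all, crops included, and the job is handed in when it is done.

Besides the shell and the picture viewer there is one more tool, called after "Emit:" as a command line: name --argument value ..., lists and objects as JSON in quotes. move_arm: Moves the arm, as the interface text tells. Shifts and turns lie within -1 to 1; 1 stands for 25 mm of shift or 4 degrees of turn. Its arguments: {"type":"object","properties":{"motion":{"type":"array","items":{"type":"array"}},"grip_force":{"type":"number"}},"required":["motion"]}

```bash
mkdir -p pics; cat > h.py <<'E'
from workcell import *
import numpy as np, cv2
def ray(cam,u,v):
    c=camera_info(cam);R=cv2.Rodrigues(np.array(c["rvec"],float))[0];t=np.array(c["tvec"],float).ravel()
    xd=np.array([(u-c["cx"])/c["fx"],(v-c["cy"])/c["fy"]]);x=xd.copy()
    for _ in range(20): x=xd/(1+c["k1"]*(x@x))
    return -R.T@t, R.T@np.array([x[0],x[1],1])
def at(cam,u,v,z):
    o,d=ray(cam,u,v); return o+d*(z-o[2])/d[2]
def px(cam,P):
    c=camera_info(cam);R=cv2.Rodrigues(np.array(c["rvec"],float))[0];t=np.array(c["tvec"],float).ravel()
    p=R@np.array(P,float)+t;x=p[:2]/p[2];x=x*(1+c["k1"]*(x@x))
    return np.round([c["fx"]*x[0]+c["cx"],c["fy"]*x[1]+c["cy"]],1)
E
python3 - <<'E'
from h import *
for n in("scene","top"):
    f=grab_frame(n);cv2.imwrite(f"pics/{n}0.png",cv2.resize(f,(800,600),interpolation=cv2.INTER_CUBIC))
    print(n,ray(n,256,192),camera_info(n)["fx"])
print(state())
E
```

```text
scene (array([  -22.40768429, -1184.53905426,   805.820156  ]), array([ 0.3399098 ,  0.79899919, -0.4973598 ])) 398.1822924949639
top (array([ 375.09564665, -126.12256581, 1440.18447611]), array([ 9.44544865e-02,  3.52623819e-04, -9.95572920e-01])) 356.78413201983767
{'time_s': 0.1, 'qpos': array([-6.85254555e+01,  1.83478421e+01,  8.96969851e+01, -5.03707340e-04,
        7.20449576e+01, -1.14657135e+00]), 'qvel': array([-0.07069792, -0.03931003, -0.09681147, -0.03986956,  0.01586137,
       -0.05038467]), 'effort': array([-6.72286151e-04, -4.13334203e+01, -2.32509577e+01,  7.27596832e-02,
        4.21799545e-02, -5.52831193e-05]), 'ee_pos': array([ 220.98554558, -530.33114283,  193.02222077]), 'ee_rot': array([-1.79910224e+02, -1.31776802e-03,  2.26212704e+01]), 'force': array([-0.28288001, -0.70427034, -0.79015236]), 'torque': array([0.04359739, 0.0497084 , 0.02386947]), 'gripper_force': 0.0, 'gripper_width': 91.25302934811491}
```

View pics/top0.png

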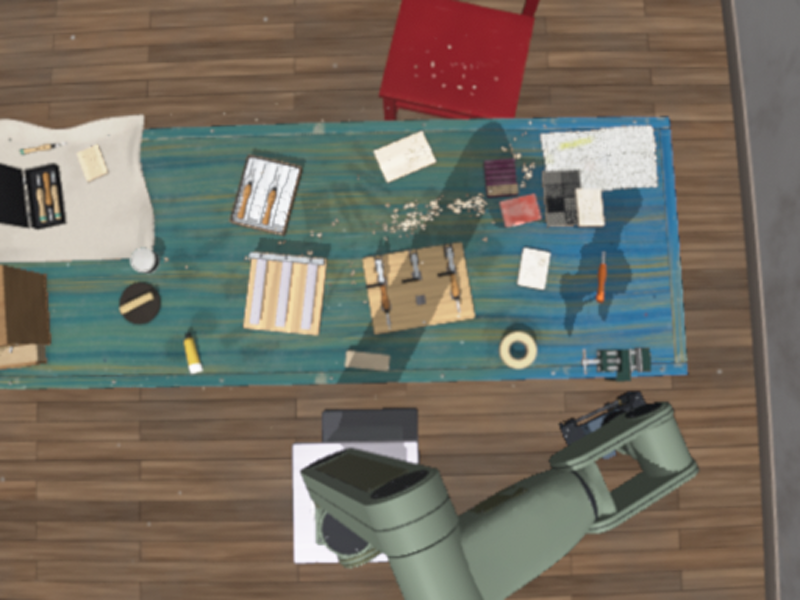

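View pics/scene0.png

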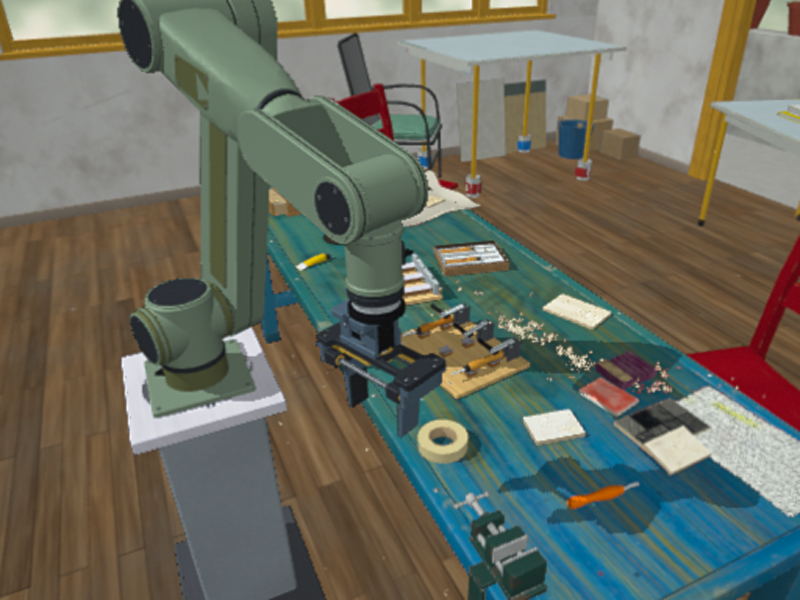

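Top view (800x600): the rack is at (420,287) with hinges at the top. Handled gouges sit at (383,285) and (453,275), and the middle place is empty. The honing block is at (285,292) with its stop bar at the top, (287,257). The orange gouge at (602,278) and the tray gouges at (268,195) are look-alikes. The two in the rack are the ones meant, so I'll enlarge them.

```bash
python3 - <<'E'
from h import *
f=grab_frame("top")[145:220,150:310]
cv2.imwrite("pics/crop1.png",cv2.resize(f,(800,375),interpolation=cv2.INTER_CUBIC))
E
```

```text
(no output)
```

View pics/crop1.png

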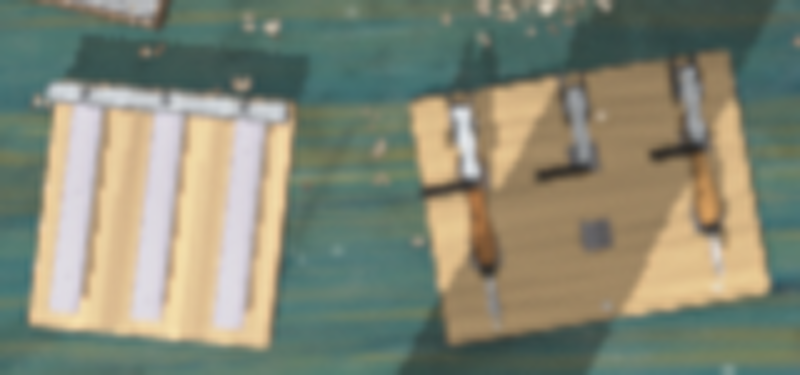

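Enlarged crop (5x): groove strips run from (88,107), (167,115), (251,123) down to (65,312), (147,318), (228,327). The bars are at about (447,189), (564,173) and (678,152). The gouge blade tips are at (497,325) and (720,290). I'll convert these to world positions and check them against the given sizes.

```bash
python3 - <<'E'
from h import *
np.set_printoptions(suppress=True,precision=1)
T=lambda u,v,z:at("top",150+(u+.5)/5-.5,145+(v+.5)/5-.5,z)
for a,b in(((88,107),(65,312)),((167,115),(147,318)),((251,123),(228,327))):
    A,B=T(*a,31),T(*b,31);d=A-B;print("groove",A,B,np.linalg.norm(d),np.degrees(np.arctan2(d[1],d[0])))
b=[T(447,189.5,59),T(564,173,55),T(678,152,59)]
print("bars",b,np.linalg.norm(b[0]-b[1]),np.linalg.norm(b[1]-b[2]));d=b[0]-b[2];print("rack yaw",np.degrees(np.arctan2(-d[0],d[1])))
for tip,fer,br in(((497,325),(486,270),(473,190)),((720,290),(711,230),(700,152))):
    A,F,B=T(*tip,35),T(*fer,35),T(*br,38);d=B-A;print("gouge tip",A,"fer",F,np.linalg.norm(A-F),"yaw",np.degrees(np.arctan2(d[1],d[0])))
c=[T(412,100,15),T(735,52,15),T(770,293,15),T(450,345,15)];print("board",c)
h=[T(459,100,50),T(574,85,50),T(686,62,50)];print("hinge?",h)
E
python3 - <<'E'
import sys;sys.path.insert(0,'.')
from h import *
f=grab_frame("scene")[150:265,240:345]
cv2.imwrite("pics/crop2.png",cv2.resize(f,(548,600),interpolation=cv2.INTER_CUBIC))
E
```

```text
groove [621.6 228.2  31. ] [457.4 246.7  31. ] 165.29595046564094 -6.414097316092966
groove [613.6 164.5  31. ] [451.2 181.1  31. ] 163.2115612773241 -5.85575386648676
groove [605.4  97.   31. ] [442.7 116.7  31. ] 163.95030709948418 -6.890702958830518
bars [array([544.8, -60.2,  59. ]), array([ 556.2, -151.8,   55. ]), array([ 570.2, -241.1,   59. ])] 92.37917799024974 90.51698771239111
rack yaw 7.9942334543603035
gouge tip [439.4 -96.5  35. ] fer [483.1 -88.7  35. ] 44.34166273471606 yaw 8.873226677326231
gouge tip [ 463.1 -273.    35. ] fer [ 510.8 -267.4   35. ] 48.05594200136305 yaw 6.613894578835805
board [array([623.7, -31.1,  15. ]), array([ 657.2, -293.5,   15. ]), array([ 461. , -315.1,   15. ]), array([425.2, -58.2,  15. ])]
hinge? [array([616.8, -70.5,  50. ]), array([ 626.7, -161.4,   50. ]), array([ 643.1, -250.3,   50. ])]
```

View pics/crop2.png

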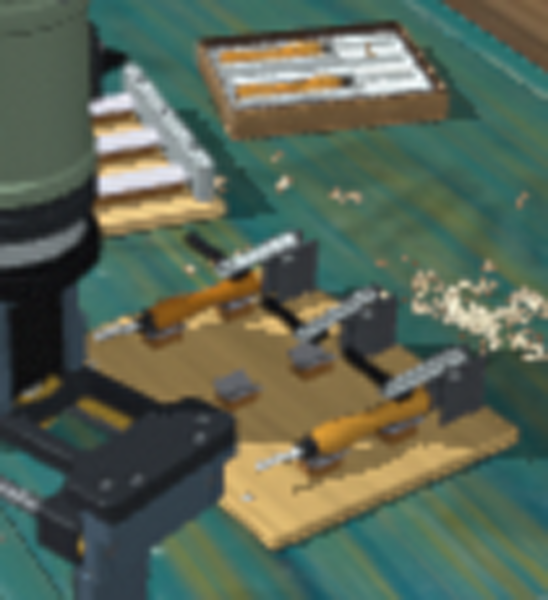

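The scene crop shows two handled gouges in the outer places, held under the levers, with the middle place empty. Spacings (about 91 and 66 mm) and rack yaw (8°) fit the given sizes. The rack's gouges are the ones to move. I'll go to the left bar first.

Emit:
move_arm --motion '[[91,[0.65,0.956,0],[0,0,0.942]],[91,[0.65,0.956,0],[0,0,0.942]],[91,[0.65,0.956,0],[0,0,0.942]],[91,[0.65,0.956,0],[0,0,0.942]],[91,[0.65,0.956,0],[0,0,0.942]],[91,[0.65,0.956,0],[0,0,0.942]],[91,[0.65,0.956,0],[0,0,0.942]],[91,[0.65,0.956,0],[0,0,0.942]],[91,[0.65,0.956,0],[0,0,0.942]],[91,[0.65,0.956,0],[0,0,0.942]],[91,[0.65,0.956,0],[0,0,0.942]],[91,[0.65,0.956,0],[0,0,0.942]],[91,[0.65,0.956,0],[0,0,0.942]],[91,[0.65,0.956,0],[0,0,0.942]],[91,[0.65,0.956,0],[0,0,0.942]],[91,[0.65,0.956,0],[0,0,0.942]],[91,[0.65,0.956,0],[0,0,0.942]],[91,[0.65,0.956,0],[0,0,0.942]],[91,[0.65,0.956,0],[0,0,0.942]],[91,[0.65,0.956,0],[0,0,0.942]]]' --grip_force 25

```text
time_s: 1.87
ee_pos: [546.7, -51.4, 193.6]
ee_rot: [-180.0, -0.0, 98.2]
force: [-0.2, -0.5, 0.7]
gripper_width: 91.2
gripper_force: 0.0
```

Emit:
move_arm --motion '[[50,[0,0,0],[0,0,0]],[50,[0,0,-0.5],[0,0,0]],[50,[0,0,-1],[0,0,0]],[50,[0,0,-1],[0,0,0]],[50,[0,0,0],[0,0,0]],[50,[0,0,0],[0,0,0]],[50,[0,0,0],[0,0,0]]]'

```text
time_s: 2.45
ee_pos: [546.9, -53.2, 132.5]
ee_rot: [179.9, 0.0, 98.0]
force: [1.1, 0.3, 1.6]
gripper_width: 50.5
gripper_force: 0.0
```

Emit:
move_arm --motion '[[50,[0,0,-0.9],[0,0,0]],[50,[0,0,-0.9],[0,0,0]],[50,[0,0,-0.9],[0,0,0]],[50,[0,0,-0.6],[0,0,0]],[50,[0,0,-0.4],[0,0,0]],[50,[0,0,0],[0,0,0]],[50,[0,0,0],[0,0,0]]]'

```text
time_s: 3.03
ee_pos: [547.1, -53.0, 39.8]
ee_rot: [179.9, 0.0, 98.0]
force: [-0.3, -0.6, 0.8]
gripper_width: 49.9
gripper_force: 0.0
```

```bash
python3 - <<'E'
from h import *
f=grab_frame("scene")[140:260,200:360]
cv2.imwrite("pics/crop3.png",cv2.resize(f,(800,600),interpolation=cv2.INTER_CUBIC))
print(state()["ee_pos"],state()["force"])
E
```

```text
[547.47593507 -53.01565789  40.22004496] [0.19495423 0.13492655 0.11486862]
```

View pics/crop3.png

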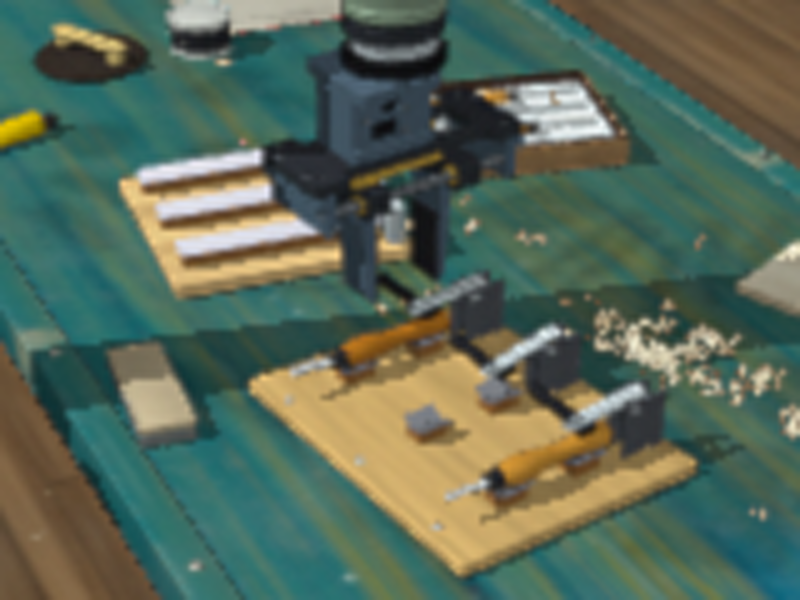

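The crop shows the jaws at (360,290) and (430,265) astride the left bar at (395,288). Closing on it.

Emit:
move_arm --motion '[[2,[0,0,0],[0,0,0]],[2,[0,0,0],[0,0,0]],[2,[0,0,0],[0,0,0]],[2,[0,0,0],[0,0,0]],[2,[0,0,0],[0,0,0]],[2,[0,0,0],[0,0,0]],[2,[0,0,0],[0,0,0]],[2,[0,0,0],[0,0,0]]]'

```text
time_s: 3.75
ee_pos: [544.7, -52.9, 38.7]
ee_rot: [-179.8, -0.0, 98.0]
force: [-3.7, -1.4, 3.7]
gripper_width: 8.3
gripper_force: 25.0
```

Emit:
move_arm --motion '[[2,[0,0.01,0.312],[0,0,0]],[2,[0.145,0.02,0.312],[0,0,0]],[2,[0.196,0.027,0.284],[0,0,0]],[2,[0.242,0.034,0.244],[0,0,0]],[2,[0.281,0.039,0.198],[0,0,0]],[2,[0.309,0.043,0.146],[0,0,0]],[2,[0.329,0.046,0.088],[0,0,0]],[2,[0.341,0.048,0.032],[0,0,0]],[2,[0.341,0.048,-0.032],[0,0,0]],[2,[0,0,0],[0,0,0]],[2,[0,0,0],[0,0,0]]]'

```text
time_s: 4.67
ee_pos: [600.8, -44.8, 77.6]
ee_rot: [-179.9, -0.0, 98.0]
force: [0.2, 0.6, 0.3]
gripper_width: 1.9
gripper_force: 0.0
```

```bash
python3 - <<'E'
from h import *
f=grab_frame("scene")[150:255,240:345]
cv2.imwrite("pics/crop4.png",cv2.resize(f,(600,600),interpolation=cv2.INTER_CUBIC))
for q in(-.06,1.75):
    a=.245+q;x=-49.5*np.cos(a);z=49.5*np.sin(a)
    print([px("scene",[597+.99*x-.139*y,-75+.139*x+.99*y,50+z]) for y in(11,41)])
E
```

```text
[array([280.4, 198.8]), array([275.8, 195.4])]
[array([295.7, 184.9]), array([290.9, 181.8])]
```

View pics/crop4.png

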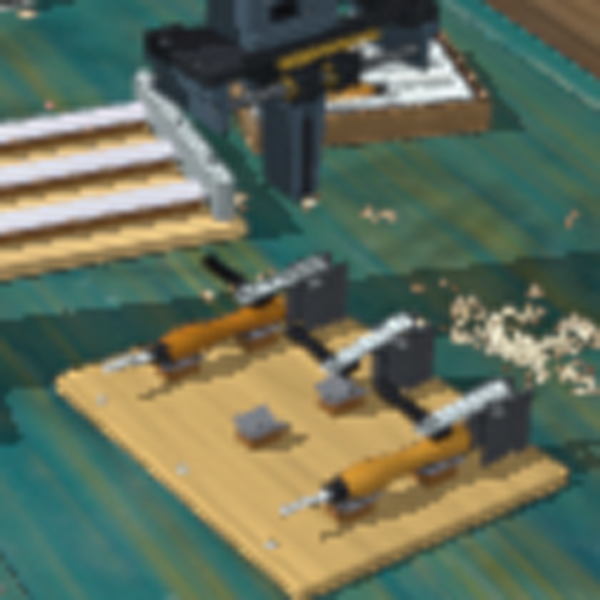

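The finger is still down: the bar runs (212,262)-(243,297) in the crop, so the pinch slipped off. I'll triangulate the bar ends from both views to check the height.

```bash
python3 - <<'E'
from h import *
np.set_printoptions(suppress=True,precision=1)
def tri(t,s):
    rs=[ray("top",150+(t[0]+.5)/5-.5,145+(t[1]+.5)/5-.5),ray("scene",240+(s[0]+.5)/5.714-.5,150+(s[1]+.5)/5.714-.5)]
    A=0;b=0
    for o,d in rs:
        d=d/np.linalg.norm(d);P=np.eye(3)-np.outer(d,d);A=A+P;b=b+P@o
    X=np.linalg.solve(A,b);return X,[np.linalg.norm(np.cross(X-o,d/np.linalg.norm(d))) for o,d in rs]
print("barL end",tri((422,193),(209,260)));print("barM end",tri((539,178),(290,330)));print("barR end",tri((653,156),(376,382)))
print("tipL",tri((497,325),(105,368)));print("tipR",tri((720,290),(283,510)))
print("board FR corner",tri((770,293),(303,597)),"board FL",tri((450,345),(60,383)))
E
```

```text
barL end (array([543.5, -41.2,  60.1]), [np.float64(1.1985304457995198), np.float64(1.1985304457994652)])
barM end (array([ 554. , -132.7,   54.7]), [np.float64(1.2957655415085871), np.float64(1.2957655415085771)])
barR end (array([ 566.2, -220.8,   64.6]), [np.float64(0.6131215020908783), np.float64(0.6131215020908268)])
tipL (array([441.7, -97.6,  38.9]), [np.float64(2.7166080000621755), np.float64(2.716608000062192)])
tipR (array([ 468.2, -275.1,   38.6]), [np.float64(5.840619343599479), np.float64(5.84061934359944)])
board FR corner (array([ 463.2, -316.8,    8.6]), [np.float64(2.029186179286351), np.float64(2.0291861792863215)]) board FL (array([427.5, -58.7,   9.2]), [np.float64(2.2457662190618204), np.float64(2.2457662190618906)])
```

Emit:
move_arm --motion '[[50,[0,0,0],[0,0,0]],[50,[-0.75,-0.12,0],[0,0,0]],[50,[-0.75,-0.12,0],[0,0,0]],[50,[-0.75,-0.13,0],[0,0,0]],[50,[0,0,0],[0,0,0]],[50,[0,0,0],[0,0,0]],[50,[0,0,-0.8],[0,0,0]],[50,[0,0,-0.8],[0,0,0]],[50,[0,0,0],[0,0,0]],[50,[0,0,0],[0,0,0]]]' --grip_force 45

```text
time_s: 5.55
ee_pos: [544.8, -54.0, 37.8]
ee_rot: [-179.9, -0.0, 98.0]
force: [0.0, -0.8, -0.3]
gripper_width: 49.8
gripper_force: 0.0
```

Emit:
move_arm --motion '[[2,[0,0,0],[0,0,0]],[2,[0,0,0],[0,0,0]],[2,[0,0,0],[0,0,0]],[2,[0,0,0],[0,0,0]],[2,[0,0,0],[0,0,0]],[2,[0,0,0],[0,0,0]],[2,[0,0,0],[0,0,0]],[2,[0,0,0],[0,0,0]]]'

```text
time_s: 6.22
ee_pos: [544.9, -54.1, 38.7]
ee_rot: [179.9, 0.0, 98.0]
force: [0.5, 0.7, 1.3]
gripper_width: 8.0
gripper_force: 44.7
```

Emit:
move_arm --motion '[[2,[0.04,0,0.156],[0,0,0]],[2,[0.04,0.01,0.156],[0,0,0]],[2,[0.07,0.01,0.156],[0,0,0]],[2,[0.07,0.01,0.156],[0,0,0]],[2,[0,0,0],[0,0,0]]]'

```text
time_s: 6.63
ee_pos: [551.1, -53.4, 55.2]
ee_rot: [179.9, 0.0, 98.0]
force: [1.0, -0.5, -0.5]
gripper_width: 2.3
gripper_force: 0.0
```

It slipped again at a width of 8 on a 10 mm bar, so the pads only catch its edge. I'll try other pinch heights, aiming for a width of 10.

Emit:
move_arm --motion '[[40,[0,0,0],[0,0,0]],[40,[-0.25,-0.03,0],[0,0,0]],[40,[0,0,0],[0,0,0]],[40,[0,0,-0.3],[0,0,0]],[2,[0,0,0],[0,0,0]],[2,[0,0,0],[0,0,0]],[2,[0,0,0],[0,0,0]],[2,[0,0,0],[0,0,0]],[2,[0,0,0],[0,0,0]],[2,[0,0,0],[0,0,0]],[2,[0,0,0],[0,0,0]]]'

```text
time_s: 7.55
ee_pos: [543.9, -54.1, 46.6]
ee_rot: [180.0, 0.0, 98.0]
force: [-0.3, -0.6, 0.4]
gripper_width: 2.1
gripper_force: 0.0
```

```bash
python3 - <<'E'
from h import *
f=grab_frame("scene")[165:215,255:310]
g=grab_frame("top")[150:190,225:265]
a=cv2.resize(f,(440,400),interpolation=cv2.INTER_CUBIC);b=cv2.resize(g,(360,400),interpolation=cv2.INTER_CUBIC)
cv2.imwrite("pics/crop5.png",np.hstack([a[:, :440],b]))
print(px("scene",[544,-54,46.6]),px("scene",[544,-54,60]))
E
```

```text
[277.5 199.8] [277.5 196.7]
```

View pics/crop5.png

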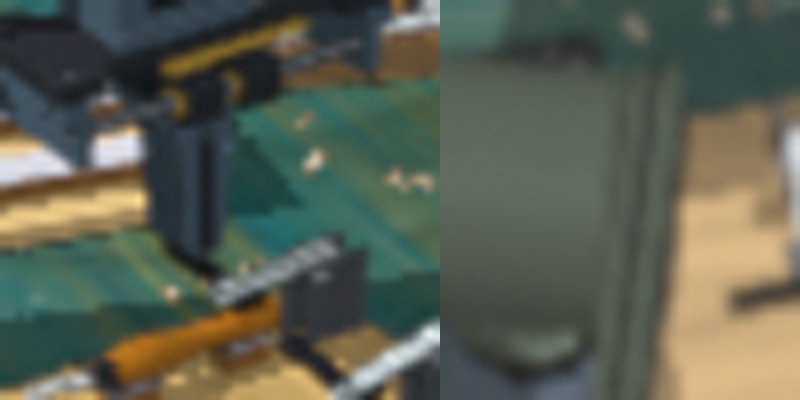

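Emit:
move_arm --motion '[[2,[0,0,-0.08],[0,0,0]],[2,[0,0,-0.08],[0,0,0]],[2,[0,0,0],[0,0,0]]]'

```text
time_s: 7.9
ee_pos: [543.9, -54.2, 42.8]
ee_rot: [180.0, 0.0, 98.0]
force: [-1.6, 0.7, 5.1]
gripper_width: 2.1
gripper_force: 2.1
```

Emit:
move_arm --motion '[[2,[0,0,-0.08],[0,0,0]],[2,[0,0,0],[0,0,0]]]'

```text
time_s: 8.07
ee_pos: [543.9, -54.1, 42.2]
ee_rot: [180.0, 0.0, 98.0]
force: [-3.3, 0.7, 13.5]
gripper_width: 2.0
gripper_force: 6.4
```

Emit:
move_arm --motion '[[2,[0,0,-0.08],[0,0,0]],[2,[0,0,0],[0,0,0]]]'

```text
time_s: 8.23
ee_pos: [543.9, -54.1, 41.6]
ee_rot: [179.9, 0.0, 98.0]
force: [-6.4, 0.9, 22.4]
gripper_width: 2.1
gripper_force: 11.2
```

The bar top is met at TCP z≈43, so by the arm's measure the bar sits lower than estimated. I'll pinch deeper.

Emit:
move_arm --motion '[[2,[0,0,0.5],[0,0,0]],[44,[0,0,0],[0,0,0]],[44,[0,0,0],[0,0,0]],[44,[0,0,0],[0,0,0]],[44,[0,0,0],[0,0,0]],[44,[0,0,-0.5],[0,0,0]],[44,[0,0,-0.3],[0,0,0]],[44,[0,0,-0.3],[0,0,0]],[44,[0,0,0],[0,0,0]],[44,[0,0,0],[0,0,0]]]' --grip_force 35

```text
time_s: 9.07
ee_pos: [543.2, -54.1, 22.7]
ee_rot: [-179.9, -0.0, 98.0]
force: [-0.3, -0.0, -0.1]
gripper_width: 43.8
gripper_force: 0.0
```

Emit:
move_arm --motion '[[2,[0,0,0],[0,0,0]],[2,[0,0,0],[0,0,0]],[2,[0,0,0],[0,0,0]],[2,[0,0,0],[0,0,0]],[2,[0,0,0],[0,0,0]],[2,[0,0,0],[0,0,0]],[2,[0,0,0],[0,0,0]],[2,[0,0,0],[0,0,0]]]'

```text
time_s: 9.73
ee_pos: [544.9, -54.1, 23.8]
ee_rot: [179.9, 0.0, 98.0]
force: [3.2, 0.9, -1.2]
gripper_width: 9.4
gripper_force: 35.0
```

Width is 9.4, a proper pinch. Lifting along the arc, with a check partway.

Emit:
move_arm --motion '[[2,[0.06,0.01,0.156],[0,0,0]],[2,[0.06,0.01,0.156],[0,0,0]],[2,[0.073,0.01,0.156],[0,0,0]],[2,[0.073,0.01,0.156],[0,0,0]],[2,[0.098,0.013,0.142],[0,0,0]],[2,[0.098,0.013,0.142],[0,0,0]]]'

```text
time_s: 10.23
ee_pos: [552.8, -52.8, 45.9]
ee_rot: [-179.7, -0.0, 98.0]
force: [-4.6, -3.2, -4.4]
gripper_width: 9.0
gripper_force: 35.0
```

Emit:
move_arm --motion '[[2,[0.121,0.017,0.122],[0,0,0]],[2,[0.121,0.017,0.122],[0,0,0]],[2,[0.14,0.02,0.1],[0,0,0]],[2,[0.14,0.02,0.1],[0,0,0]],[2,[0.155,0.022,0.073],[0,0,0]],[2,[0.155,0.022,0.073],[0,0,0]],[2,[0.165,0.023,0.044],[0,0,0]],[2,[0.165,0.023,0.044],[0,0,0]]]'

```text
time_s: 10.9
ee_pos: [584.0, -48.4, 66.4]
ee_rot: [180.0, 0.0, 98.0]
force: [-1.6, -1.0, 4.4]
gripper_width: 9.0
gripper_force: 35.0
```

Emit:
move_arm --motion '[[2,[0.17,0.024,0.016],[0,0,0]],[2,[0.17,0.024,0.016],[0,0,0]],[2,[0.17,0.024,-0.016],[0,0,0]],[2,[0.17,0.024,-0.016],[0,0,0]],[2,[0.1,0.01,-0.02],[0,0,0]],[2,[0,0,0],[0,0,0]]]'

```text
time_s: 11.4
ee_pos: [606.1, -45.3, 63.3]
ee_rot: [179.8, 0.0, 98.0]
force: [2.9, 1.6, 5.2]
gripper_width: 9.2
gripper_force: 35.0
```

Emit:
move_arm --motion '[[50,[0,0,0],[0,0,0]],[50,[0,0,0],[0,0,0]],[50,[0,0,0],[0,0,0]],[50,[0,0,0.5],[0,0,0]],[50,[0,0,1],[0,0,0]],[50,[0,0,1],[0,0,0]],[50,[0,0,0.9],[0,0,0]]]'

```text
time_s: 11.98
ee_pos: [602.4, -45.9, 147.9]
ee_rot: [-179.8, -0.0, 98.0]
force: [-0.1, 0.4, -0.5]
gripper_width: 49.5
gripper_force: 0.0
```

Emit:
move_arm --motion '[[50,[-0.17,-0.08,0],[0,0,-1]],[50,[-0.17,-0.08,0],[0,0,-1]],[50,[-0.17,-0.08,0],[0,0,-1]],[50,[-0.17,-0.08,0],[0,0,-1]],[50,[-0.17,-0.08,0],[0,0,-1]],[50,[-0.17,-0.08,0],[0,0,-1]],[50,[-0.17,-0.08,0],[0,0,-1]],[50,[-0.17,-0.08,0],[0,0,-1]],[50,[-0.17,-0.08,0],[0,0,-1]],[50,[-0.17,-0.08,0],[0,0,-1]],[50,[-0.17,-0.08,0],[0,0,-1]],[50,[-0.17,-0.08,0],[0,0,-1]],[50,[-0.17,-0.08,0],[0,0,-1]],[50,[-0.17,-0.08,0],[0,0,-1]],[50,[-0.17,-0.08,0],[0,0,-1]],[50,[-0.17,-0.08,0],[0,0,-1]],[50,[-0.17,-0.08,0],[0,0,-1]],[50,[-0.17,-0.08,0],[0,0,-1]],[50,[-0.17,-0.08,0],[0,0,-1]],[50,[-0.17,-0.08,0],[0,0,-1]]]'

```text
time_s: 13.65
ee_pos: [517.0, -85.8, 146.9]
ee_rot: [-179.9, 0.2, 17.8]
force: [0.5, -0.3, -0.4]
gripper_width: 50.1
gripper_force: 0.0
```

Emit:
move_arm --motion '[[50,[0,0,0],[0,0,-1]],[50,[0,0,0],[0,0,-1]],[50,[0,0,0],[0,0,-0.5]],[50,[0,0,0],[0,0,0]],[50,[0,0,0],[0,0,0]]]'

```text
time_s: 14.07
ee_pos: [517.8, -85.7, 147.1]
ee_rot: [-180.0, 0.1, 8.0]
force: [-0.1, -0.1, 0.5]
gripper_width: 49.8
gripper_force: 0.0
```

```bash
python3 - <<'E'
from h import *
f=grab_frame("scene")[140:250,220:345]
cv2.imwrite("pics/crop6.png",cv2.resize(f,(682,600),interpolation=cv2.INTER_CUBIC))
s=state();p=s["ee_pos"];print(p,s["ee_rot"],px("scene",p),px("scene",p+[0,0,20]))
E
```

```text
[518.05885681 -85.71706802 147.21943701] [-1.79981507e+02  9.90924183e-02  8.03084012e+00] [274.9 181. ] [274.9 175.9]
```

View pics/crop6.png

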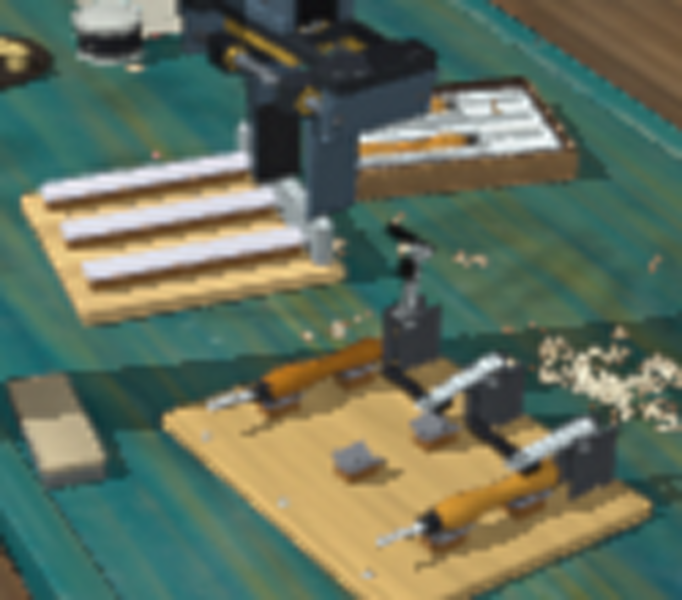

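The finger now stands up at (410,265) in the crop. The fingertips show at (303,192), which is where reported z+20 projects, so the true tip is about 20 mm above the reported one. I'll apply that and descend on the left gouge.

Emit:
move_arm --motion '[[50,[0.08,0.02,-0.9],[0,0,0]],[50,[0.08,0,-1],[0,0,0]],[50,[0,0,-1],[0,0,0]],[50,[0,0,-1],[0,0,0]],[50,[0,0,-0.7],[0,0,0]],[50,[0,0,-0.4],[0,0,0]],[50,[0,0,-0.2],[0,0,0]],[50,[0,0,0],[0,0,0]],[50,[0,0,0],[0,0,0]]]' --grip_force 20

```text
time_s: 14.87
ee_pos: [523.5, -85.4, 18.3]
ee_rot: [180.0, -0.1, 8.0]
force: [0.2, 0.0, -0.3]
gripper_width: 49.8
gripper_force: 0.0
```

Emit:
move_arm --motion '[[50,[0,0,-0.2],[0,0,0]],[10,[0,0,0],[0,0,0]],[10,[0,0,0],[0,0,0]],[10,[0,0,0],[0,0,0]],[10,[0,0,0],[0,0,0]],[10,[0,0,0],[0,0,0]],[10,[0,0,0],[0,0,0]]]'

```text
time_s: 15.45
ee_pos: [522.9, -85.2, 12.8]
ee_rot: [180.0, -0.0, 8.0]
force: [-0.0, -0.3, -0.6]
gripper_width: 17.4
gripper_force: 18.2
```

Emit:
move_arm --motion '[[36,[0,0,0],[0,0,0]],[36,[0,0,0],[0,0,0]],[36,[0,0,-0.12],[0,0,0]],[36,[0,0,-0.12],[0,0,0]],[36,[0,0,0],[0,0,0]],[10,[0,0,0],[0,0,0]],[10,[0,0,0],[0,0,0]],[10,[0,0,0],[0,0,0]],[10,[0,0,0],[0,0,0]],[10,[0,0,0],[0,0,0]],[10,[0,0,0],[0,0,0]]]'

```text
time_s: 16.37
ee_pos: [522.9, -85.2, 6.7]
ee_rot: [180.0, -0.0, 8.0]
force: [0.5, 1.3, 0.8]
gripper_width: 18.3
gripper_force: 19.9
```

Emit:
move_arm --motion '[[36,[0,0,0],[0,0,0]],[36,[0,0,0],[0,0,0]],[36,[0,0,0.16],[0,0,0]],[36,[0,0,0],[0,0,0]],[10,[0,0,0],[0,0,0]],[10,[0,0,0],[0,0,0]],[10,[0,0,0],[0,0,0]],[10,[0,0,0],[0,0,0]],[10,[0,0,0],[0,0,0]],[10,[0,0,0],[0,0,0]]]' --grip_force 30

```text
time_s: 17.2
ee_pos: [522.8, -85.2, 10.6]
ee_rot: [180.0, 0.0, 8.0]
force: [-0.3, 0.2, 0.5]
gripper_width: 17.8
gripper_force: 29.0
```

Emit:
move_arm --motion '[[10,[0,0,0.2],[0,0,0]],[10,[0,0,0.4],[0,0,0]],[10,[0,0,0.8],[0,0,0]],[10,[0,0,0.8],[0,0,0]],[10,[0,0,0.8],[0,0,0]],[10,[0,0,0],[0,0,0]]]'

```text
time_s: 17.7
ee_pos: [526.0, -85.8, 90.3]
ee_rot: [179.8, -0.5, 8.0]
force: [0.0, 0.4, 0.1]
gripper_width: 16.9
gripper_force: 29.6
```

Emit:
move_arm --motion '[[10,[0,0,0.7],[0,0,0]],[10,[0,0,0.7],[0,0,0]],[10,[0.05,0.95,0],[0,0,-0.45]],[10,[0.05,0.95,0],[0,0,-0.45]],[10,[0.05,0.95,0],[0,0,-0.45]],[10,[0.05,0.95,0],[0,0,-0.45]],[10,[0.05,0.95,0],[0,0,-0.45]],[10,[0.05,0.95,0],[0,0,-0.45]],[10,[0.05,0.95,0],[0,0,-0.45]],[10,[0.05,0.95,0],[0,0,-0.45]],[10,[0,0,0],[0,0,0]],[10,[0,0,0],[0,0,0]],[10,[0,0,0],[0,0,0]]]'

```text
time_s: 18.78
ee_pos: [532.5, 104.4, 120.4]
ee_rot: [180.0, 0.0, -6.4]
force: [0.9, 0.5, -0.6]
gripper_width: 16.6
gripper_force: 29.6
```

```bash
python3 - <<'E'
from h import *
f=grab_frame("scene")[110:220,220:345]
cv2.imwrite("pics/crop7.png",cv2.resize(f,(682,600),interpolation=cv2.INTER_CUBIC))
s=state();print(s["ee_pos"],s["ee_rot"],s["gripper_width"])
E
```

```text
[532.57101658 103.98779502 120.42123191] [ 1.79961512e+02  2.98050957e-02 -6.43111050e+00] 16.84752743319367
```

View pics/crop7.png

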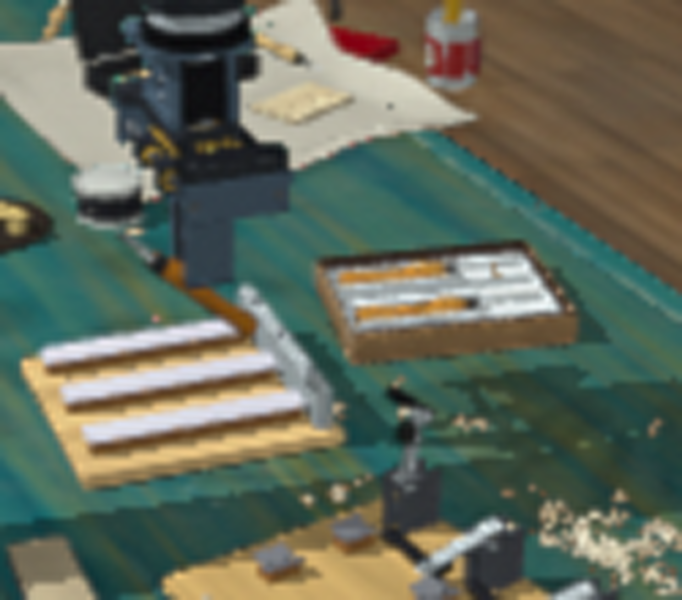

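The crop shows the gouge tilted in the jaws, with its butt hanging down at (255,332) and blade tip up near (130,235). I'll fit the tilt.

```bash
python3 - <<'E'
from h import *
u=np.array([.994,-.111,0])
for th in(20,30,40,50):
    t=np.radians(th);d=u*np.cos(t)-np.array([0,0,np.sin(t)])
    for g in (48,54): 
        P=np.array([532.5,104,144.]); print(th,g,[(px("scene",P+d*s)-[220,110])*5.456 for s in(g,0,g-93,g-135)])
for s in (0,-168): print("groove R line",(px("scene",np.array([606,97,31])+u*s)-[220,110])*5.456)
E
```

```text
20 48 [array([259.7056, 285.3488]), array([199.144 , 273.8912]), array([141.3104, 262.9792]), array([ 85.6592, 253.1584])]
20 54 [array([267.344, 286.44 ]), array([199.144 , 273.8912]), array([148.9488, 264.616 ]), array([ 93.8432, 254.2496])]
30 48 [array([255.3408, 295.1696]), array([199.144 , 273.8912]), array([145.1296, 253.1584]), array([ 93.8432, 233.5168])]
30 54 [array([261.888 , 297.8976]), array([199.144 , 273.8912]), array([152.768 , 255.8864]), array([100.936 , 236.2448])]
40 48 [array([248.7936, 304.9904]), array([199.144 , 273.8912]), array([151.1312, 243.8832]), array([104.7552, 214.9664])]
40 54 [array([255.3408, 308.8096]), array([199.144 , 273.8912]), array([157.6784, 247.7024]), array([111.3024, 219.3312])]
50 48 [array([241.7008, 313.72  ]), array([199.144 , 273.8912]), array([158.224 , 235.6992]), array([118.9408, 198.5984])]
50 54 [array([246.6112, 318.6304]), array([199.144 , 273.8912]), array([164.2256, 240.6096]), array([124.9424, 203.5088])]
groove R line [297.352 395.56 ]
groove R line [ 79.6576 434.2976]
```

Tilt is about 45° and the gouge hangs low in the jaws. I'll set the butt into the right groove about 10 mm short of the stop and let lowering level it.

Emit:
move_arm --motion '[[10,[0.5,-0.06,0],[0,0,0]],[10,[0.5,-0.05,0],[0,0,0]],[10,[0,0,-0.8],[0,0,0]],[10,[0,0,-0.6],[0,0,0]],[10,[0,0,0],[0,0,0]]]'

```text
time_s: 19.25
ee_pos: [555.6, 100.3, 82.7]
ee_rot: [179.9, 0.4, -6.5]
force: [-1.5, 0.1, 0.4]
gripper_width: 16.4
gripper_force: 29.6
```

Emit:
move_arm --motion '[[10,[0,0,-0.2],[0,0,0]],[10,[0,0,-0.2],[0,0,0]],[10,[0,0,0],[0,0,0]]]'

```text
time_s: 19.5
ee_pos: [557.7, 101.6, 75.4]
ee_rot: [180.0, 0.0, -6.4]
force: [-0.4, -0.6, -0.5]
gripper_width: 16.8
gripper_force: 29.6
```

Emit:
move_arm --motion '[[10,[0,0,-0.2],[0,0,0]],[10,[0,0,-0.2],[0,0,0]],[10,[0,0,0],[0,0,0]]]'

```text
time_s: 19.75
ee_pos: [557.3, 101.9, 64.9]
ee_rot: [180.0, 0.1, -6.4]
force: [-0.6, -0.5, -0.6]
gripper_width: 16.8
gripper_force: 29.6
```

Emit:
move_arm --motion '[[10,[0,0,-0.15],[0,0,0]],[10,[0,0,-0.15],[0,0,0]],[10,[0,0,0],[0,0,0]]]'

```text
time_s: 20.0
ee_pos: [557.4, 102.0, 57.4]
ee_rot: [180.0, 0.1, -6.4]
force: [-0.3, 0.6, 0.3]
gripper_width: 16.9
gripper_force: 29.5
```

Emit:
move_arm --motion '[[10,[0,0,-0.15],[0,0,0]],[10,[0,0,-0.15],[0,0,0]],[10,[0,0,0],[0,0,0]]]'

```text
time_s: 20.25
ee_pos: [557.4, 101.9, 49.9]
ee_rot: [180.0, 0.1, -6.4]
force: [0.0, -0.7, 0.5]
gripper_width: 16.4
gripper_force: 29.6
```

```bash
python3 - <<'E'
from h import *
f=grab_frame("scene")[140:200,220:300]
cv2.imwrite("pics/crop8.png",cv2.resize(f,(800,600),interpolation=cv2.INTER_CUBIC))
E
```

```text
(no output)
```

View pics/crop8.png

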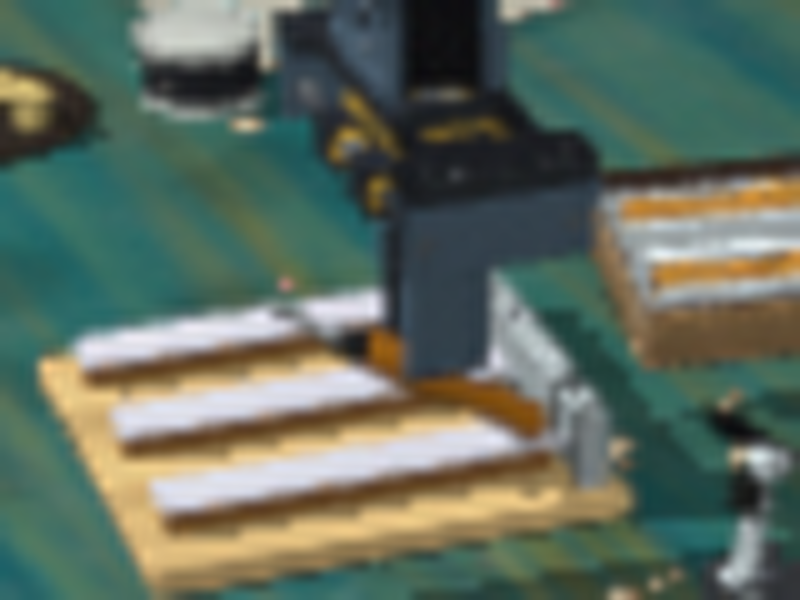

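The butt is at (535,415), in the right groove next to the stop. The gouge is levelling as it goes down, so I'll continue while backing off slightly.

Emit:
move_arm --motion '[[10,[-0.06,0.007,-0.15],[0,0,0]],[10,[-0.06,0.007,-0.15],[0,0,0]],[10,[-0.05,0.005,-0.15],[0,0,0]],[10,[0,0,0],[0,0,0]]]'

```text
time_s: 20.63
ee_pos: [552.9, 102.4, 38.5]
ee_rot: [180.0, 0.1, -6.4]
force: [-1.3, 0.9, 0.3]
gripper_width: 16.1
gripper_force: 29.7
```

Emit:
move_arm --motion '[[10,[-0.04,0.004,-0.15],[0,0,0]],[10,[-0.03,0.003,-0.15],[0,0,0]],[10,[0,0,0],[0,0,0]]]'

```text
time_s: 20.88
ee_pos: [551.5, 102.6, 31.1]
ee_rot: [180.0, 0.0, -6.4]
force: [-1.1, -0.8, 1.0]
gripper_width: 15.9
gripper_force: 29.7
```

Emit:
move_arm --motion '[[10,[-0.01,0,-0.1],[0,0,0]],[10,[0,0,-0.1],[0,0,0]],[10,[0,0,0],[0,0,0]]]'

```text
time_s: 21.13
ee_pos: [551.5, 102.6, 26.4]
ee_rot: [180.0, 0.0, -6.4]
force: [-0.3, -0.3, 1.1]
gripper_width: 16.2
gripper_force: 29.4
```

Emit:
move_arm --motion '[[10,[0,0,-0.1],[0,0,0]],[10,[0,0,-0.1],[0,0,0]],[10,[0,0,0],[0,0,0]]]'

```text
time_s: 21.38
ee_pos: [551.6, 102.7, 21.5]
ee_rot: [180.0, 0.0, -6.4]
force: [-0.9, 0.5, 1.8]
gripper_width: 15.3
gripper_force: 29.6
```

Emit:
move_arm --motion '[[10,[0,0,-0.1],[0,0,0]],[10,[0,0,0],[0,0,0]]]'

```text
time_s: 21.55
ee_pos: [551.9, 102.7, 19.2]
ee_rot: [180.0, -0.0, -6.4]
force: [-0.7, 0.6, 10.0]
gripper_width: 12.3
gripper_force: 17.0
```

Emit:
move_arm --motion '[[10,[0,0,-0.1],[0,0,0]],[10,[0,0,0],[0,0,0]]]'

```text
time_s: 21.72
ee_pos: [552.0, 102.8, 19.2]
ee_rot: [-180.0, -0.1, -6.4]
force: [-5.1, -0.2, 19.4]
gripper_width: 10.4
gripper_force: 29.2
```

The tips have squeezed off the top of the seated gouge. I'll release, back off, and check.

Emit:
move_arm --motion '[[44,[0,0,0.3],[0,0,0]],[44,[0,0,0.3],[0,0,0]],[44,[0,0,0.5],[0,0,0]],[44,[0,0,0.5],[0,0,0]],[44,[0,0,0.5],[0,0,0]]]'

```text
time_s: 22.13
ee_pos: [551.6, 102.5, 69.8]
ee_rot: [180.0, 0.0, -6.4]
force: [0.9, 0.2, 0.8]
gripper_width: 41.0
gripper_force: 0.0
```

```bash
python3 - <<'E'
from h import *
np.set_printoptions(suppress=True,precision=1)
f=grab_frame("scene")[140:200,220:300]
cv2.imwrite("pics/crop9.png",cv2.resize(f,(800,600),interpolation=cv2.INTER_CUBIC))
print(state()["ee_pos"])
for u,v in((275,558),(350,527)): print(at("scene",220+u/5.456,110+v/5.456,29))
E
```

```text
[553.4 102.8  72.4]
[495.1 -94.2  29. ]
[557.1 -82.2  29. ]
```

View pics/crop9.png

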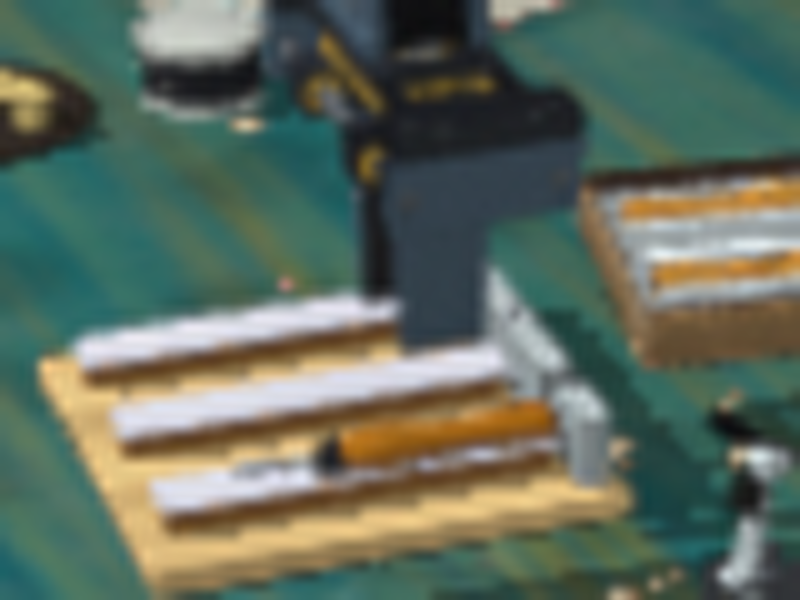

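The gouge lies level in the right groove, butt at (555,415) by the stop. I'll grip it lightly once more and push it home.

Emit:
move_arm --motion '[[40,[0,0,-0.9],[0,0,0]],[40,[0,0,-0.9],[0,0,0]],[40,[0,0,-0.4],[0,0,0]],[40,[0,0,-0.1],[0,0,0]],[40,[0,0,0],[0,0,0]]]' --grip_force 20

```text
time_s: 22.6
ee_pos: [551.1, 102.5, 11.0]
ee_rot: [180.0, 0.1, -6.4]
force: [-0.2, -0.3, 0.6]
gripper_width: 39.8
gripper_force: 0.0
```

Emit:
move_arm --motion '[[40,[0,0,-0.1],[0,0,0]],[10,[0,0,0],[0,0,0]],[10,[0,0,0],[0,0,0]],[10,[0,0,0],[0,0,0]],[10,[0,0,0],[0,0,0]],[10,[0,0,0],[0,0,0]]]'

```text
time_s: 23.1
ee_pos: [552.3, 102.9, 10.2]
ee_rot: [-180.0, -0.1, -6.4]
force: [-0.2, 0.0, 4.1]
gripper_width: 18.0
gripper_force: 20.0
```

Emit:
move_arm --motion '[[10,[0.08,-0.009,0],[0,0,0]],[10,[0.08,-0.009,0],[0,0,0]],[10,[0,0,0],[0,0,0]]]'

```text
time_s: 23.35
ee_pos: [553.2, 102.4, 9.9]
ee_rot: [180.0, 0.3, -6.4]
force: [-6.2, 0.9, 9.2]
gripper_width: 18.2
gripper_force: 23.3
```

Force of −6 N along x with hardly any motion means the butt is on the stop. Releasing and going to the right bar.

Emit:
move_arm --motion '[[44,[-0.1,0.01,0],[0,0,0]],[44,[0,0,0],[0,0,0]],[44,[0,0,0],[0,0,0]],[44,[0,0,0.3],[0,0,0]],[44,[0,0,1],[0,0,0]],[44,[0,0,1],[0,0,0]],[44,[0,0,1],[0,0,0]],[44,[0,0,1],[0,0,0]]]'

```text
time_s: 24.02
ee_pos: [553.0, 102.5, 118.2]
ee_rot: [180.0, 0.0, -6.4]
force: [-0.6, -0.1, 1.4]
gripper_width: 44.1
gripper_force: 0.0
```

Emit:
move_arm --motion '[[44,[0.03,-0.495,0.02],[0,0,0.967]],[44,[0.03,-0.495,0.02],[0,0,0.967]],[44,[0.03,-0.495,0.02],[0,0,0.967]],[44,[0.03,-0.495,0.02],[0,0,0.967]],[44,[0.03,-0.495,0.02],[0,0,0.967]],[44,[0.03,-0.495,0.02],[0,0,0.967]],[44,[0.03,-0.495,0.02],[0,0,0.967]],[44,[0.03,-0.495,0.02],[0,0,0.967]],[44,[0.03,-0.495,0.02],[0,0,0.967]],[44,[0.03,-0.495,0.02],[0,0,0.967]],[44,[0.03,-0.495,0.02],[0,0,0.967]],[44,[0.03,-0.495,0.02],[0,0,0.967]],[44,[0.03,-0.495,0.02],[0,0,0.967]],[44,[0.03,-0.495,0.02],[0,0,0.967]],[44,[0.03,-0.495,0.02],[0,0,0.967]],[44,[0.03,-0.495,0.02],[0,0,0.967]],[44,[0.03,-0.495,0.02],[0,0,0.967]],[44,[0.03,-0.495,0.02],[0,0,0.967]],[44,[0.03,-0.495,0.02],[0,0,0.967]],[44,[0.03,-0.495,0.02],[0,0,0.967]]]'

```text
time_s: 25.68
ee_pos: [568.1, -145.6, 127.1]
ee_rot: [-180.0, -0.0, 71.1]
force: [0.3, 0.3, -0.6]
gripper_width: 44.1
gripper_force: 0.0
```

Emit:
move_arm --motion '[[44,[0.03,-0.495,0],[0,0,0.967]],[44,[0.03,-0.495,0],[0,0,0.967]],[44,[0.03,-0.495,0],[0,0,0.967]],[44,[0.03,-0.495,0],[0,0,0.967]],[44,[0.03,-0.495,0],[0,0,0.967]],[44,[0.03,-0.495,0],[0,0,0.967]],[44,[0.03,-0.495,0],[0,0,0.967]],[44,[0,0,0],[0,0,0]],[44,[0,0,0],[0,0,0]],[44,[0,0,0],[0,0,0]]]'

```text
time_s: 26.52
ee_pos: [573.2, -231.0, 126.9]
ee_rot: [-180.0, -0.0, 97.9]
force: [0.4, 0.5, -0.4]
gripper_width: 43.5
gripper_force: 0.0
```

```bash
python3 - <<'E'
from h import *
s=state();print(s["ee_pos"],s["ee_rot"])
cv2.imwrite("pics/t2.png",grab_frame("top"));a=grab_frame("scene");cv2.imwrite("pics/s2.png",a)
cv2.imwrite("pics/crop10.png",cv2.resize(a[130:265,215:345],(578,600),interpolation=cv2.INTER_CUBIC))
E
```

```text
[ 573.20902232 -231.04489736  126.85001669] [-1.79988900e+02 -4.22859051e-02  9.79347882e+01]
```

View pics/crop10.png

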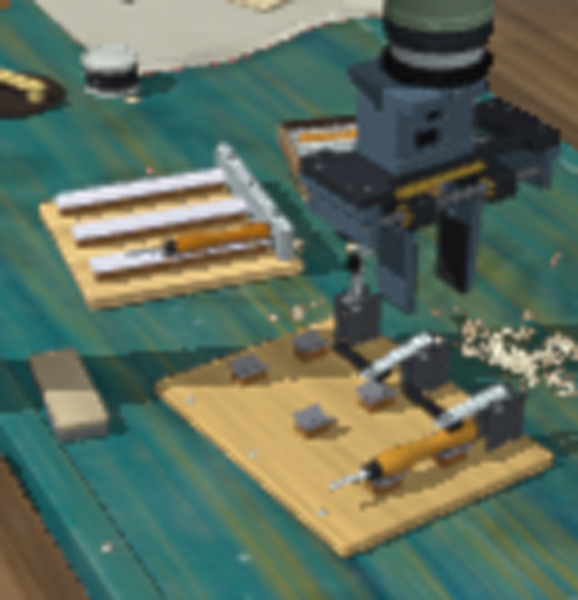

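The first gouge is in place at (220,240), the left finger is up and the right gouge is undisturbed at (420,450). Descending on the right bar.

Emit:
move_arm --motion '[[44,[-0.1,-0.04,-0.9],[0,0,0]],[44,[0,0,-1],[0,0,0]],[44,[0,0,-0.9],[0,0,0]],[44,[0,0,-0.7],[0,0,0]],[44,[0,0,-0.5],[0,0,0]],[44,[0,0,-0.15],[0,0,0]],[44,[0,0,0],[0,0,0]],[44,[0,0,0],[0,0,0]]]' --grip_force 35

```text
time_s: 27.28
ee_pos: [571.4, -232.5, 23.8]
ee_rot: [179.9, 0.0, 98.0]
force: [0.2, 0.2, 0.3]
gripper_width: 44.0
gripper_force: 0.0
```

Emit:
move_arm --motion '[[2,[0,0,0],[0,0,0]],[2,[0,0,0],[0,0,0]],[2,[0,0,0],[0,0,0]],[2,[0,0,0],[0,0,0]],[2,[0,0,0],[0,0,0]],[2,[0,0,0],[0,0,0]],[2,[0,0,0],[0,0,0]],[2,[0,0,0],[0,0,0]]]'

```text
time_s: 27.95
ee_pos: [570.3, -232.8, 23.3]
ee_rot: [-179.9, -0.0, 98.0]
force: [-2.3, -0.3, 2.3]
gripper_width: 8.8
gripper_force: 35.0
```

Held. Same arc.

Emit:
move_arm --motion '[[2,[0,0.01,0.156],[0,0,0]],[2,[0.05,0.01,0.156],[0,0,0]],[2,[0.073,0.01,0.156],[0,0,0]],[2,[0.073,0.01,0.156],[0,0,0]],[2,[0.098,0.013,0.142],[0,0,0]],[2,[0.098,0.013,0.142],[0,0,0]],[2,[0.121,0.017,0.122],[0,0,0]],[2,[0.121,0.017,0.122],[0,0,0]],[2,[0.14,0.02,0.1],[0,0,0]],[2,[0.14,0.02,0.1],[0,0,0]]]'

```text
time_s: 28.78
ee_pos: [588.0, -230.0, 57.7]
ee_rot: [-179.3, -0.1, 98.1]
force: [-15.0, -4.7, 11.3]
gripper_width: 8.8
gripper_force: 35.0
```

Emit:
move_arm --motion '[[2,[0.155,0.022,0.073],[0,0,0]],[2,[0.155,0.022,0.073],[0,0,0]],[2,[0.165,0.023,0.044],[0,0,0]],[2,[0.165,0.023,0.044],[0,0,0]],[2,[0.17,0.024,0.016],[0,0,0]],[2,[0.17,0.024,0.016],[0,0,0]],[2,[0.17,0.024,-0.016],[0,0,0]],[2,[0.17,0.024,-0.016],[0,0,0]],[2,[0.1,0.01,-0.02],[0,0,0]],[2,[0,0,0],[0,0,0]]]'

```text
time_s: 29.62
ee_pos: [631.7, -224.1, 63.5]
ee_rot: [179.7, 0.1, 98.0]
force: [1.9, 0.5, 7.0]
gripper_width: 9.1
gripper_force: 35.0
```

Emit:
move_arm --motion '[[50,[0,0,0],[0,0,0]],[50,[0,0,0],[0,0,0]],[50,[0,0,0],[0,0,0]],[50,[0,0,0.5],[0,0,0]],[50,[0,0,1],[0,0,0]],[50,[0,0,1],[0,0,0]],[50,[0,0,0.9],[0,0,0]]]'

```text
time_s: 30.2
ee_pos: [627.8, -223.8, 147.4]
ee_rot: [-179.8, -0.1, 98.0]
force: [0.6, -0.3, -0.5]
gripper_width: 49.6
gripper_force: 0.0
```

Emit:
move_arm --motion '[[50,[-0.15,-0.077,0],[0,0,-1]],[50,[-0.15,-0.077,0],[0,0,-1]],[50,[-0.15,-0.077,0],[0,0,-1]],[50,[-0.15,-0.077,0],[0,0,-1]],[50,[-0.15,-0.077,0],[0,0,-1]],[50,[-0.15,-0.077,0],[0,0,-1]],[50,[-0.15,-0.077,0],[0,0,-1]],[50,[-0.15,-0.077,0],[0,0,-1]],[50,[-0.15,-0.077,0],[0,0,-1]],[50,[-0.15,-0.077,0],[0,0,-1]],[50,[-0.15,-0.077,0],[0,0,-1]],[50,[-0.15,-0.077,0],[0,0,-1]],[50,[-0.15,-0.077,0],[0,0,-1]],[50,[-0.15,-0.077,0],[0,0,-1]],[50,[-0.15,-0.077,0],[0,0,-1]],[50,[-0.15,-0.077,0],[0,0,-1]],[50,[-0.15,-0.077,0],[0,0,-1]],[50,[-0.15,-0.077,0],[0,0,-1]],[50,[-0.15,-0.077,0],[0,0,-1]],[50,[-0.15,-0.077,0],[0,0,-1]]]'

```text
time_s: 31.87
ee_pos: [552.6, -262.2, 146.3]
ee_rot: [-179.8, 0.2, 17.8]
force: [-0.3, 0.0, -0.4]
gripper_width: 49.9
gripper_force: 0.0
```

Emit:
move_arm --motion '[[50,[0,0,0],[0,0,-1]],[50,[0,0,0],[0,0,-1]],[50,[0,0,0],[0,0,-0.5]],[50,[0,0,0],[0,0,0]],[50,[0,0,0],[0,0,0]]]'

```text
time_s: 32.28
ee_pos: [553.3, -262.4, 146.6]
ee_rot: [-179.9, 0.1, 8.1]
force: [-0.1, 0.2, 0.9]
gripper_width: 50.2
gripper_force: 0.0
```

```bash
python3 - <<'E'
from h import *
s=state();print(s["ee_pos"],s["ee_rot"])
a=grab_frame("scene")
cv2.imwrite("pics/crop11.png",cv2.resize(a[150:265,235:345],(574,600),interpolation=cv2.INTER_CUBIC))
E
```

```text
[ 553.28975532 -262.3945972   146.61481297] [-1.79923161e+02  1.21495837e-01  8.06968411e+00]
```

View pics/crop11.png

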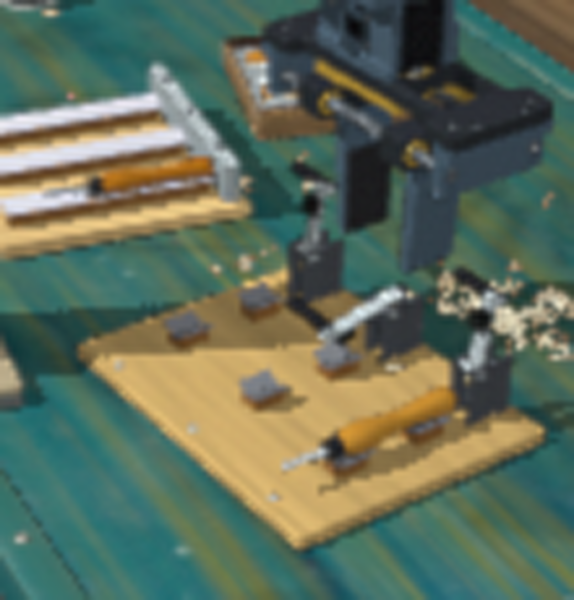

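The right finger is up at (475,330) and the gouge is still in its saddles. Descending and grasping deeper.

Emit:
move_arm --motion '[[50,[0,0,-1],[0,0,0]],[50,[0,0,-1],[0,0,0]],[50,[0,0,-1],[0,0,0]],[50,[0,0,-1],[0,0,0]],[50,[0,0,-0.7],[0,0,0]],[50,[0,0,-0.4],[0,0,0]],[50,[0,0,0],[0,0,0]]]' --grip_force 40

```text
time_s: 32.92
ee_pos: [552.4, -261.9, 17.3]
ee_rot: [-179.8, 0.3, 8.0]
force: [-0.1, 0.5, 0.3]
gripper_width: 50.5
gripper_force: 0.0
```

Emit:
move_arm --motion '[[50,[0,0,-0.3],[0,0,0]],[50,[0,0,-0.2],[0,0,0]],[10,[0,0,0],[0,0,0]],[10,[0,0,0],[0,0,0]],[10,[0,0,0],[0,0,0]],[10,[0,0,0],[0,0,0]],[10,[0,0,0],[0,0,0]],[10,[0,0,0],[0,0,0]]]'

```text
time_s: 33.58
ee_pos: [554.4, -262.8, 7.7]
ee_rot: [180.0, -0.0, 8.0]
force: [0.0, 0.7, 2.6]
gripper_width: 16.5
gripper_force: 39.5
```

Emit:
move_arm --motion '[[10,[0,0,0.2],[0,0,0]],[10,[0,0,0.3],[0,0,0]],[10,[0,0,0.6],[0,0,0]],[10,[0,0,0.8],[0,0,0]],[10,[0,0,0.8],[0,0,0]],[10,[0,0,0.8],[0,0,0]],[10,[0,0,0.8],[0,0,0]],[10,[0,0,0],[0,0,0]]]'

```text
time_s: 34.25
ee_pos: [556.9, -264.1, 120.0]
ee_rot: [179.7, -0.4, 8.0]
force: [1.1, -0.1, 0.2]
gripper_width: 16.8
gripper_force: 39.5
```

Emit:
move_arm --motion '[[10,[0,0,0.8],[0,0,0]],[10,[0,0,0.8],[0,0,0]],[10,[-0.01,0.96,0],[0,0,-0.2]],[10,[-0.01,0.96,0],[0,0,-0.2]],[10,[-0.01,0.96,0],[0,0,-0.2]],[10,[-0.01,0.96,0],[0,0,-0.2]],[10,[-0.01,0.96,0],[0,0,-0.2]],[10,[-0.01,0.96,0],[0,0,-0.2]],[10,[-0.01,0.96,0],[0,0,-0.2]],[10,[-0.01,0.96,0],[0,0,-0.2]],[10,[-0.01,0.96,0],[0,0,-0.2]],[10,[-0.01,0.96,0],[0,0,-0.2]],[10,[-0.01,0.96,0],[0,0,-0.2]],[10,[-0.01,0.96,0],[0,0,-0.2]],[10,[-0.01,0.96,0],[0,0,-0.2]],[10,[-0.01,0.96,0],[0,0,-0.2]],[10,[-0.01,0.96,0],[0,0,-0.2]],[10,[-0.01,0.96,0],[0,0,-0.2]],[10,[-0.01,0.96,0],[0,0,-0.2]],[10,[0,0.96,0],[0,0,-0.2]]]'

```text
time_s: 35.92
ee_pos: [549.4, 170.2, 154.3]
ee_rot: [180.0, 0.0, -6.4]
force: [-0.7, -0.1, -0.7]
gripper_width: 17.0
gripper_force: 39.5
```

Emit:
move_arm --motion '[[10,[0,0,0],[0,0,0]],[10,[0,0,-0.8],[0,0,0]],[10,[0,0,-0.8],[0,0,0]],[10,[0,0,0],[0,0,0]],[10,[0,0,0],[0,0,0]]]'

```text
time_s: 36.33
ee_pos: [549.0, 168.5, 113.8]
ee_rot: [179.9, 0.2, -6.4]
force: [-0.2, -0.1, 0.3]
gripper_width: 16.8
gripper_force: 39.5
```

```bash
python3 - <<'E'
from h import *
s=state();print(s["ee_pos"],s["ee_rot"],s["gripper_width"])
a=grab_frame("scene")
cv2.imwrite("pics/crop12.png",cv2.resize(a[115:200,215:315],(700,595),interpolation=cv2.INTER_CUBIC))
E
```

```text
[549.01487305 168.54411935 113.83337305] [ 1.79917816e+02  1.59247041e-01 -6.39039681e+00] 16.755777094238326
```

View pics/crop12.png

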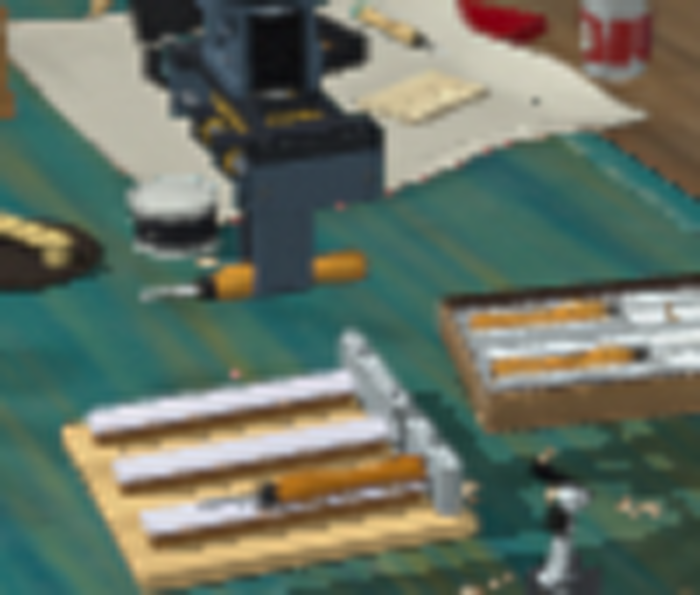

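The second gouge sits level in the jaws over the middle groove (butt at (365,265) in the crop). Lowering it.

Emit:
move_arm --motion '[[10,[0,0.03,-0.9],[0,0,0]],[10,[0,0,-1],[0,0,0]],[10,[0,0,-0.9],[0,0,0]],[10,[0,0,-0.6],[0,0,0]],[10,[0,0,-0.4],[0,0,0]],[10,[0,0,0],[0,0,0]],[10,[0,0,0],[0,0,0]]]'

```text
time_s: 36.97
ee_pos: [550.8, 170.0, 20.6]
ee_rot: [-180.0, -0.1, -6.4]
force: [-0.4, 0.9, 0.9]
gripper_width: 17.2
gripper_force: 39.5
```

Emit:
move_arm --motion '[[10,[0,0,-0.08],[0,0,0]],[10,[0,0,0],[0,0,0]]]'

```text
time_s: 37.13
ee_pos: [550.9, 170.2, 18.9]
ee_rot: [-180.0, -0.1, -6.4]
force: [1.0, -1.0, -0.7]
gripper_width: 16.8
gripper_force: 39.5
```

Emit:
move_arm --motion '[[10,[0,0,-0.06],[0,0,0]],[10,[0,0,0],[0,0,0]]]'

```text
time_s: 37.3
ee_pos: [550.3, 170.1, 16.8]
ee_rot: [-180.0, -0.1, -6.4]
force: [0.3, 0.2, 0.2]
gripper_width: 16.8
gripper_force: 39.5
```

Emit:
move_arm --motion '[[10,[0,-0.02,-0.1],[0,0,0]],[10,[0,0,0],[0,0,0]]]'

```text
time_s: 37.47
ee_pos: [549.8, 169.4, 13.6]
ee_rot: [180.0, 0.0, -6.4]
force: [0.0, -0.1, -0.5]
gripper_width: 16.7
gripper_force: 39.5
```

Emit:
move_arm --motion '[[10,[0,0,-0.08],[0,0,0]],[10,[0,0,0],[0,0,0]]]'

```text
time_s: 37.63
ee_pos: [550.0, 169.5, 11.5]
ee_rot: [180.0, -0.0, -6.4]
force: [-0.2, 0.2, 0.6]
gripper_width: 16.8
gripper_force: 39.5
```

Emit:
move_arm --motion '[[10,[0,0,-0.06],[0,0,0]],[10,[0,0,0],[0,0,0]]]'

```text
time_s: 37.8
ee_pos: [550.2, 169.5, 11.0]
ee_rot: [-180.0, -0.0, -6.4]
force: [-1.2, -0.7, 5.2]
gripper_width: 17.0
gripper_force: 39.4
```

Contact. Letting it settle in the V, regripping, then pushing.

Emit:
move_arm --motion '[[26,[0,0,0],[0,0,0]],[26,[0,0,0],[0,0,0]],[26,[0,0,0],[0,0,0]],[10,[0,0,0.03],[0,0,0]],[10,[0,0,0],[0,0,0]],[10,[0,0,0],[0,0,0]],[10,[0,0,0],[0,0,0]],[10,[0,0,0],[0,0,0]]]' --grip_force 25

```text
time_s: 38.47
ee_pos: [549.8, 169.5, 10.9]
ee_rot: [180.0, 0.0, -6.4]
force: [-0.7, 0.4, 0.6]
gripper_width: 17.5
gripper_force: 24.7
```

Emit:
move_arm --motion '[[10,[0.12,-0.013,0],[0,0,0]],[10,[0.12,-0.013,0],[0,0,0]],[10,[0,0,0],[0,0,0]]]'

```text
time_s: 38.72
ee_pos: [557.0, 168.8, 11.1]
ee_rot: [-180.0, -0.1, -6.4]
force: [-0.5, 1.5, 0.1]
gripper_width: 17.5
gripper_force: 24.7
```

Emit:
move_arm --motion '[[10,[0.12,-0.013,0],[0,0,0]],[10,[0,0,0],[0,0,0]]]'

```text
time_s: 38.88
ee_pos: [559.6, 168.5, 11.0]
ee_rot: [-180.0, -0.0, -6.4]
force: [0.7, 0.4, -0.7]
gripper_width: 17.6
gripper_force: 24.7
```

Emit:
move_arm --motion '[[10,[0.12,-0.013,0],[0,0,0]],[10,[0,0,0],[0,0,0]]]'

```text
time_s: 39.05
ee_pos: [562.4, 168.1, 11.0]
ee_rot: [180.0, -0.0, -6.4]
force: [-0.0, -0.1, 0.7]
gripper_width: 17.4
gripper_force: 24.7
```

Emit:
move_arm --motion '[[10,[0.1,-0.011,0],[0,0,0]],[10,[0,0,0],[0,0,0]]]'

```text
time_s: 39.22
ee_pos: [562.8, 167.8, 10.7]
ee_rot: [180.0, 0.2, -6.4]
force: [-3.8, 0.3, 2.9]
gripper_width: 17.8
gripper_force: 24.4
```

Emit:
move_arm --motion '[[10,[0.1,-0.011,0],[0,0,0]],[10,[0,0,0],[0,0,0]]]'

```text
time_s: 39.38
ee_pos: [562.9, 167.7, 10.5]
ee_rot: [179.9, 0.5, -6.4]
force: [-9.1, 2.0, 4.4]
gripper_width: 17.7
gripper_force: 24.1
```

The stop is reached, with force rising to −9 N. Releasing and going to the left raised bar.

Emit:
move_arm --motion '[[44,[0,0,0],[0,0,0]],[44,[0,0,0],[0,0,0]],[44,[0,0,0],[0,0,0]],[44,[0,0,0],[0,0,0]],[44,[0,0,0.4],[0,0,0]],[44,[0,0,1],[0,0,0]],[44,[0,0,1],[0,0,0]],[44,[0,0,1],[0,0,0]],[44,[0,0,1],[0,0,0]],[44,[0,0,0.4],[0,0,0]]]'

```text
time_s: 40.22
ee_pos: [569.3, 168.1, 135.6]
ee_rot: [-179.8, -0.4, -6.4]
force: [0.5, -0.4, -0.4]
gripper_width: 44.1
gripper_force: 0.0
```

Emit:
move_arm --motion '[[44,[0.074,-0.314,0.02],[0,0,0.967]],[44,[0.074,-0.314,0.02],[0,0,0.967]],[44,[0.074,-0.314,0.02],[0,0,0.967]],[44,[0.074,-0.314,0.02],[0,0,0.967]],[44,[0.074,-0.314,0.02],[0,0,0.967]],[44,[0.074,-0.314,0.02],[0,0,0.967]],[44,[0.074,-0.314,0.02],[0,0,0.967]],[44,[0.074,-0.314,0.02],[0,0,0.967]],[44,[0.074,-0.314,0.02],[0,0,0.967]],[44,[0.074,-0.314,0.02],[0,0,0.967]],[44,[0.074,-0.314,0.02],[0,0,0.967]],[44,[0.074,-0.314,0.02],[0,0,0.967]],[44,[0.074,-0.314,0.02],[0,0,0.967]],[44,[0.074,-0.314,0.02],[0,0,0.967]],[44,[0.074,-0.314,0.02],[0,0,0.967]],[44,[0.074,-0.314,0.02],[0,0,0.967]],[44,[0.074,-0.314,0.02],[0,0,0.967]],[44,[0.074,-0.314,0.02],[0,0,0.967]],[44,[0.074,-0.314,0.02],[0,0,0.967]],[44,[0.074,-0.314,0.02],[0,0,0.967]]]'

```text
time_s: 41.88
ee_pos: [603.9, 10.1, 140.7]
ee_rot: [-180.0, 0.0, 71.2]
force: [0.3, 0.2, -0.1]
gripper_width: 44.3
gripper_force: 0.0
```

Emit:
move_arm --motion '[[44,[0.074,-0.314,0],[0,0,0.967]],[44,[0.074,-0.314,0],[0,0,0.967]],[44,[0.074,-0.314,0],[0,0,0.967]],[44,[0.074,-0.314,0],[0,0,0.967]],[44,[0.074,-0.314,0],[0,0,0.967]],[44,[0.074,-0.314,0],[0,0,0.967]],[44,[0.074,-0.314,0],[0,0,0.967]],[44,[0,0,0],[0,0,0]],[44,[0,0,0],[0,0,0]],[44,[0,0,0],[0,0,0]]]'

```text
time_s: 42.72
ee_pos: [616.7, -44.0, 140.8]
ee_rot: [-180.0, -0.0, 98.0]
force: [-1.3, -0.0, 0.3]
gripper_width: 44.5
gripper_force: 0.0
```

Emit:
move_arm --motion '[[44,[-0.12,0,-0.9],[0,0,0]],[44,[0,0,-0.9],[0,0,0]],[44,[0,0,-0.8],[0,0,0]],[44,[0,0,-0.6],[0,0,0]],[44,[0,0,0],[0,0,0]],[44,[0,0,0],[0,0,0]]]' --grip_force 40

```text
time_s: 43.22
ee_pos: [613.4, -43.8, 60.6]
ee_rot: [-179.9, -0.0, 98.0]
force: [-0.3, 0.6, 0.3]
gripper_width: 43.9
gripper_force: 0.0
```

Emit:
move_arm --motion '[[2,[0,0,0],[0,0,0]],[2,[0,0,0],[0,0,0]],[2,[0,0,0],[0,0,0]],[2,[0,0,0],[0,0,0]],[2,[0,0,0],[0,0,0]],[2,[0,0,0],[0,0,0]],[2,[0,0,0],[0,0,0]],[2,[0,0,0],[0,0,0]]]'

```text
time_s: 43.88
ee_pos: [613.5, -44.4, 61.5]
ee_rot: [-180.0, 0.0, 98.0]
force: [-3.0, -0.3, 4.5]
gripper_width: 9.3
gripper_force: 40.0
```

Gripped. Reverse arc down.

Emit:
move_arm --motion '[[2,[-0.16,-0.022,0.056],[0,0,0]],[2,[-0.16,-0.022,0.056],[0,0,0]],[2,[-0.168,-0.023,0.028],[0,0,0]],[2,[-0.168,-0.023,0.028],[0,0,0]],[2,[-0.172,-0.024,-0.004],[0,0,0]],[2,[-0.172,-0.024,-0.004],[0,0,0]],[2,[-0.166,-0.023,-0.032],[0,0,0]],[2,[-0.166,-0.023,-0.032],[0,0,0]],[2,[-0.16,-0.022,-0.062],[0,0,0]],[2,[-0.16,-0.022,-0.062],[0,0,0]],[2,[-0.146,-0.02,-0.09],[0,0,0]],[2,[-0.146,-0.02,-0.09],[0,0,0]],[2,[-0.128,-0.018,-0.112],[0,0,0]],[2,[-0.128,-0.018,-0.112],[0,0,0]]]'

```text
time_s: 45.05
ee_pos: [559.6, -52.1, 51.2]
ee_rot: [179.8, 0.0, 98.1]
force: [1.9, -0.2, 0.6]
gripper_width: 9.0
gripper_force: 40.0
```

Emit:
move_arm --motion '[[2,[-0.107,-0.015,-0.134],[0,0,0]],[2,[-0.107,-0.015,-0.134],[0,0,0]],[2,[-0.083,-0.012,-0.152],[0,0,0]],[2,[-0.083,-0.012,-0.152],[0,0,0]],[2,[-0.055,-0.008,-0.162],[0,0,0]],[2,[-0.055,-0.008,-0.162],[0,0,0]],[2,[0,0,0],[0,0,0]]]'

```text
time_s: 45.63
ee_pos: [546.2, -53.9, 26.8]
ee_rot: [-179.9, 0.0, 98.1]
force: [0.7, -2.0, -0.7]
gripper_width: 9.2
gripper_force: 40.0
```

Emit:
move_arm --motion '[[44,[0,0,0],[0,0,0]],[44,[0,0,0],[0,0,0]],[44,[0,0,0],[0,0,0]],[44,[0,0,0.5],[0,0,0]],[44,[0,0,1],[0,0,0]],[44,[0,0,1],[0,0,0]],[44,[0,0,1],[0,0,0]],[44,[0,0,1],[0,0,0]],[44,[0.46,-0.842,0],[0,0,0]],[44,[0.46,-0.842,0],[0,0,0]],[44,[0.46,-0.842,0],[0,0,0]],[44,[0.46,-0.842,0],[0,0,0]],[44,[0.46,-0.842,0],[0,0,0]],[44,[0.46,-0.842,0],[0,0,0]],[44,[0.46,-0.842,0],[0,0,0]],[44,[0.46,-0.842,0],[0,0,0]],[44,[0,0,0],[0,0,0]],[44,[0,0,0],[0,0,0]]]'

```text
time_s: 47.13
ee_pos: [638.9, -222.6, 139.9]
ee_rot: [-180.0, -0.1, 98.0]
force: [0.3, 0.3, -1.0]
gripper_width: 44.3
gripper_force: 0.0
```

Emit:
move_arm --motion '[[44,[0,0,-0.9],[0,0,0]],[44,[0,0,-0.9],[0,0,0]],[44,[0,0,-0.8],[0,0,0]],[44,[0,0,-0.6],[0,0,0]],[44,[0,0,0],[0,0,0]],[44,[0,0,0],[0,0,0]]]'

```text
time_s: 47.63
ee_pos: [638.0, -220.8, 60.1]
ee_rot: [-179.9, -0.1, 98.1]
force: [0.4, 0.6, 0.9]
gripper_width: 43.9
gripper_force: 0.0
```

Emit:
move_arm --motion '[[2,[0,0,0],[0,0,0]],[2,[0,0,0],[0,0,0]],[2,[0,0,0],[0,0,0]],[2,[0,0,0],[0,0,0]],[2,[0,0,0],[0,0,0]],[2,[0,0,0],[0,0,0]],[2,[0,0,0],[0,0,0]],[2,[0,0,0],[0,0,0]]]'

```text
time_s: 48.3
ee_pos: [638.8, -222.2, 60.8]
ee_rot: [180.0, 0.0, 98.0]
force: [-0.9, 0.1, 2.1]
gripper_width: 9.3
gripper_force: 40.0
```

Emit:
move_arm --motion '[[2,[-0.16,-0.022,0.056],[0,0,0]],[2,[-0.16,-0.022,0.056],[0,0,0]],[2,[-0.168,-0.023,0.028],[0,0,0]],[2,[-0.168,-0.023,0.028],[0,0,0]],[2,[-0.172,-0.024,-0.004],[0,0,0]],[2,[-0.172,-0.024,-0.004],[0,0,0]],[2,[-0.166,-0.023,-0.032],[0,0,0]],[2,[-0.166,-0.023,-0.032],[0,0,0]],[2,[-0.16,-0.022,-0.062],[0,0,0]],[2,[-0.16,-0.022,-0.062],[0,0,0]],[2,[-0.146,-0.02,-0.09],[0,0,0]],[2,[-0.146,-0.02,-0.09],[0,0,0]],[2,[-0.128,-0.018,-0.112],[0,0,0]],[2,[-0.128,-0.018,-0.112],[0,0,0]]]'

```text
time_s: 49.47
ee_pos: [584.0, -230.0, 49.7]
ee_rot: [179.9, 0.1, 98.1]
force: [4.3, 0.3, -0.6]
gripper_width: 8.9
gripper_force: 40.0
```

Emit:
move_arm --motion '[[2,[-0.107,-0.015,-0.134],[0,0,0]],[2,[-0.107,-0.015,-0.134],[0,0,0]],[2,[-0.083,-0.012,-0.152],[0,0,0]],[2,[-0.083,-0.012,-0.152],[0,0,0]],[2,[-0.055,-0.008,-0.162],[0,0,0]],[2,[-0.055,-0.008,-0.162],[0,0,0]],[2,[0,0,0],[0,0,0]]]'

```text
time_s: 50.05
ee_pos: [571.5, -231.7, 26.0]
ee_rot: [180.0, 0.0, 98.1]
force: [3.4, -2.4, -4.1]
gripper_width: 8.9
gripper_force: 40.0
```

Emit:
move_arm --motion '[[44,[0,0,0],[0,0,0]],[44,[0,0,0],[0,0,0]],[44,[0,0,0],[0,0,0]],[44,[0,0,0.5],[0,0,0]],[44,[0,0,1],[0,0,0]],[44,[0,0,1],[0,0,0]],[44,[0,0,1],[0,0,0]],[44,[0,0,1],[0,0,0]],[44,[0,0,1],[0,0,0]],[44,[-0.8,-0.8,0],[0,0,0]],[44,[-0.8,-0.8,0],[0,0,0]],[44,[-0.8,-0.8,0],[0,0,0]],[44,[-0.8,-0.8,0],[0,0,0]],[44,[-0.8,-0.8,0],[0,0,0]],[44,[-0.8,-0.8,0],[0,0,0]],[44,[-0.8,-0.8,0],[0,0,0]],[44,[-0.8,-0.8,0],[0,0,0]],[44,[-0.8,-0.8,0],[0,0,0]],[44,[-0.8,-0.8,0],[0,0,0]]]'

```text
time_s: 51.63
ee_pos: [369.8, -431.5, 164.7]
ee_rot: [-180.0, -0.1, 98.1]
force: [0.0, -0.4, 0.6]
gripper_width: 44.1
gripper_force: 0.0
```

```bash
python3 - <<'E'
from h import *
np.set_printoptions(suppress=True,precision=1)
print(state()["ee_pos"])
f=grab_frame("top");cv2.imwrite("pics/t3.png",f);s=grab_frame("scene");cv2.imwrite("pics/s3.png",s)
hsv=cv2.cvtColor(f,cv2.COLOR_BGR2HSV)
m=((hsv[...,0]>5)&(hsv[...,0]<20)&(hsv[...,1]>150)).astype(np.uint8);m[:158]=0;m[220:]=0;m[:,:150]=0;m[:,310:]=0
n,l,st,c=cv2.connectedComponentsWithStats(m)
for i in range(1,n):
    if st[i,4]<15: continue
    v,u=np.nonzero(l==i);P=np.array([at("top",a,b,40)[:2] for a,b in zip(u,v)])
    ang=np.linalg.eigh(np.cov(P.T))[1][:,1];print(st[i],"c",P.mean(0),"yaw",np.degrees(np.arctan2(ang[1],ang[0])),"x",P[:,0].min(),P[:,0].max())
# lever-down check: darkness at bar positions, down/up, vs earlier start image
R=np.array([[.99,-.139],[.139,.99]])
for k,h in enumerate(([597,-77],[609.5,-166],[622,-255])):
    for q in(-.2,1.75):
        a=.245+q;z=50+49.5*np.sin(a);x=-49.5*np.cos(a)
        o=[]
        for cam,im in(("top",f),("scene",s)):
            p=px(cam,[*(np.array(h)+R@[x,28]),z]).round().astype(int);w=im[p[1]-2:p[1]+3,p[0]-2:p[0]+3].max(2);o.append((p,w.min(),int(np.median(w))))
        print(k,q,o)
E
```

```text
[ 369.8 -431.5  164.7]
0 -0.2 [(array([238, 183]), np.uint8(73), 129), (array([278, 199]), np.uint8(16), 69)]
0 1.75 [(array([235, 164]), np.uint8(86), 130), (array([293, 183]), np.uint8(25), 78)]
1 -0.2 [(array([261, 179]), np.uint8(58), 100), (array([292, 210]), np.uint8(35), 65)]
1 1.75 [(array([258, 160]), np.uint8(71), 89), (array([308, 193]), np.uint8(33), 36)]
2 -0.2 [(array([283, 176]), np.uint8(73), 147), (array([308, 221]), np.uint8(41), 70)]
2 1.75 [(array([281, 156]), np.uint8(71), 80), (array([325, 204]), np.uint8(108), 119)]
```

```bash
python3 - <<'E'
from h import *
np.set_printoptions(suppress=True,precision=1)
f=cv2.imread("pics/t3.png");s=cv2.imread("pics/s3.png");s2=cv2.imread("pics/s2.png").astype(int)
s0=cv2.resize(cv2.imread("pics/scene0.png"),(512,384),interpolation=cv2.INTER_AREA).astype(int)
d=lambda a,b,u0,u1,v0,v1:np.abs(a[v0:v1,u0:u1].astype(int)-b[v0:v1,u0:u1]).mean().round(1)
print("L up-lever area vs up",d(s,s2,288,300,184,196),"vs start",d(s,s0,288,300,184,196))
print("R up-lever area (start: down) vs start",d(s,s0,322,333,200,214),"M finger area vs start",d(s,s0,295,312,200,215))
print("R lever down area vs start",d(s,s0,308,330,213,225),"L",d(s,s0,276,300,192,205))
print("gouge1 vs s2",d(s,s2,236,277,180,195))
for cam,im in(("scene",s),("top",f)):
    h=cv2.cvtColor(im,cv2.COLOR_BGR2HSV);b,g,r=[im[...,i].astype(int) for i in range(3)]
    m=(((r-b)>70)&(h[...,0]<17)&(h[...,1]>130)).astype(np.uint8)
    box=np.zeros_like(m)
    if cam=="top": box[160:212,154:212]=1
    else: box[160:200,222:280]=1
    n,l,st,c=cv2.connectedComponentsWithStats(m*box)
    for i in range(1,n):
        if st[i,4]<12: continue
        v,u=np.nonzero(l==i);P=np.array([at(cam,a,e,40)[:2] for a,e in zip(u,v)])
        w=np.linalg.eigh(np.cov(P.T))[1][:,1];print(cam,st[i],P.mean(0),"yaw",np.degrees(np.arctan2(w[1],w[0])),P[:,0].min(),P[:,0].max())
u=np.array([.994,-.111,0])
for S in([606,97,37],[613.3,162.6,37]): print("expect butt, ferrule px",[(c,px(c,np.array(S)),px(c,np.array(S)-93*u)) for c in("top","scene")])
E
```

```text
L up-lever area vs up 26.0 vs start 30.3
R up-lever area (start: down) vs start 7.0 M finger area vs start 39.1
R lever down area vs start 20.9 L 40.1
gouge1 vs s2 22.6
top [180 168   5  22  42] [569.2 166.5] yaw 174.39709658622203 526.4960410603571 610.4180630218056
top [197 170   5  22  47] [554.9 100.2] yaw 174.29992260452067 517.0923162501293 600.8255848987919
expect butt, ferrule px [('top', array([199.6, 168.8]), array([197.1, 192. ])), ('scene', array([274.5, 181.2]), array([252.6, 185.1]))]
expect butt, ferrule px [('top', array([183.2, 167.4]), array([180.7, 190.5])), ('scene', array([269.1, 174.2]), array([247.9, 177.9]))]
```

The parked arm blocks the scene view. In the top view both gouges lie in their grooves, but the first may sit a few millimetres short of the stop, possibly because I backed off while opening. I'll push it home again.

Emit:
move_arm --motion '[[40,[0.268,0.79,0],[0,0,-0.967]],[40,[0.268,0.79,0],[0,0,-0.967]],[40,[0.268,0.79,0],[0,0,-0.967]],[40,[0.268,0.79,0],[0,0,-0.967]],[40,[0.268,0.79,0],[0,0,-0.967]],[40,[0.268,0.79,0],[0,0,-0.967]],[40,[0.268,0.79,0],[0,0,-0.967]],[40,[0.268,0.79,0],[0,0,-0.967]],[40,[0.268,0.79,0],[0,0,-0.967]],[40,[0.268,0.79,0],[0,0,-0.967]],[40,[0.268,0.79,0],[0,0,-0.967]],[40,[0.268,0.79,0],[0,0,-0.967]],[40,[0.268,0.79,0],[0,0,-0.967]],[40,[0.268,0.79,0],[0,0,-0.967]],[40,[0.268,0.79,0],[0,0,-0.967]],[40,[0.268,0.79,0],[0,0,-0.967]],[40,[0.268,0.79,0],[0,0,-0.967]],[40,[0.268,0.79,0],[0,0,-0.967]],[40,[0.268,0.79,0],[0,0,-0.967]],[40,[0.268,0.79,0],[0,0,-0.967]]]' --grip_force 25

```text
time_s: 53.4
ee_pos: [504.9, -34.5, 164.7]
ee_rot: [-180.0, 0.0, 20.5]
force: [-0.5, -0.2, 0.5]
gripper_width: 40.0
gripper_force: 0.0
```

Emit:
move_arm --motion '[[40,[0.268,0.79,0],[0,0,-0.967]],[40,[0.268,0.79,0],[0,0,-0.967]],[40,[0.268,0.79,0],[0,0,-0.967]],[40,[0.268,0.79,0],[0,0,-0.967]],[40,[0.268,0.79,0],[0,0,-0.967]],[40,[0.268,0.79,0],[0,0,-0.967]],[40,[0.268,0.79,0],[0,0,-0.967]],[40,[0,0,0],[0,0,0]],[40,[0,0,0],[0,0,0]],[40,[0,0,0],[0,0,0]]]'

```text
time_s: 54.23
ee_pos: [551.5, 101.7, 164.5]
ee_rot: [180.0, 0.1, -6.3]
force: [-0.4, -0.8, -0.3]
gripper_width: 40.4
gripper_force: 0.0
```

```bash
python3 - <<'E'
from h import *
np.set_printoptions(suppress=True,precision=1)
s=grab_frame("scene");cv2.imwrite("pics/s4.png",s);print(state()["ee_pos"],state()["ee_rot"])
s2=cv2.imread("pics/s2.png").astype(int)
s0=cv2.resize(cv2.imread("pics/scene0.png"),(512,384),interpolation=cv2.INTER_AREA).astype(int)
d=lambda a,b,u0,u1,v0,v1:np.abs(a[v0:v1,u0:u1].astype(int)-b[v0:v1,u0:u1]).mean().round(1)
print("L up area vs up",d(s,s2,290,299,184,194),"R up area vs s0",d(s,s0,322,333,200,212),"M finger vs s2",d(s,s2,298,312,203,213))
print("L lever-down vs s0",d(s,s0,282,298,194,203),"R lever-down vs s2",d(s,s2,312,330,215,225))
for k,h in enumerate(([597,-77],[609.5,-166],[622,-255])):
    for q in(-.2,1.75):
        a=.245+q;p=[px("scene",[h[0]-.99*49.5*np.cos(a)-.139*y,h[1]-.139*49.5*np.cos(a)+.99*y,50+49.5*np.sin(a)]).round().astype(int) for y in(15,22,29,36)]
        print(k,q,[int(s[v-1:v+2,u-1:u+2].max(2).min()) for u,v in p])
E
```

```text
[551.6 101.3 164.6] [180.    0.1  -6.4]
L up area vs up 16.0 R up area vs s0 14.8 M finger vs s2 11.5
L lever-down vs s0 23.2 R lever-down vs s2 12.1
0 -0.2 [17, 17, 17, 21]
0 1.75 [100, 101, 95, 94]
1 -0.2 [39, 43, 41, 38]
1 1.75 [71, 71, 95, 103]
2 -0.2 [41, 43, 42, 40]
2 1.75 [98, 89, 72, 77]
```

All three bars are dark at their down positions and bright at the up positions, so the fingers are down. Now pushing gouge 1.

Emit:
move_arm --motion '[[40,[0,0.03,-1],[0,0,0]],[40,[0,0,-1],[0,0,0]],[40,[0,0,-1],[0,0,0]],[40,[0,0,-1],[0,0,0]],[40,[0,0,-1],[0,0,0]],[40,[0,0,-0.7],[0,0,0]],[40,[0,0,-0.4],[0,0,0]],[40,[0,0,0],[0,0,0]],[10,[0,0,0],[0,0,0]],[10,[0,0,0],[0,0,0]],[10,[0,0,0],[0,0,0]],[10,[0,0,0],[0,0,0]],[10,[0,0,0],[0,0,0]]]'

```text
time_s: 55.37
ee_pos: [553.2, 102.5, 13.4]
ee_rot: [-180.0, -0.1, -6.4]
force: [1.0, 0.4, 5.3]
gripper_width: 17.0
gripper_force: 24.7
```

Emit:
move_arm --motion '[[10,[0.1,-0.011,0],[0,0,0]],[10,[0.1,-0.011,0],[0,0,0]],[10,[0,0,0],[0,0,0]]]'

```text
time_s: 55.62
ee_pos: [554.3, 102.1, 13.0]
ee_rot: [180.0, 0.4, -6.4]
force: [-6.9, 1.2, 10.9]
gripper_width: 16.8
gripper_force: 24.2
```

Emit:
move_arm --motion '[[10,[0.08,-0.009,0],[0,0,0]],[10,[0,0,0],[0,0,0]]]'

```text
time_s: 55.78
ee_pos: [554.4, 102.1, 12.9]
ee_rot: [179.9, 0.6, -6.4]
force: [-11.3, 0.7, 14.3]
gripper_width: 17.1
gripper_force: 24.0
```

Emit:
move_arm --motion '[[44,[0,0,0],[0,0,0]],[44,[0,0,0],[0,0,0]],[44,[0,0,0],[0,0,0]],[44,[0,0,0],[0,0,0]],[44,[0,0,0.4],[0,0,0]],[44,[0,0,1],[0,0,0]],[44,[0,0,1],[0,0,0]],[44,[0,0,1],[0,0,0]],[44,[0,0,1],[0,0,0]],[44,[0,0,1],[0,0,0]],[44,[0,-0.95,0],[0,0,0]],[44,[0,-0.95,0],[0,0,0]],[44,[0,-0.95,0],[0,0,0]],[44,[0,-0.95,0],[0,0,0]],[44,[0,-0.95,0],[0,0,0]],[44,[0,-0.95,0],[0,0,0]],[44,[0,-0.95,0],[0,0,0]],[44,[0,-0.95,0],[0,0,0]],[44,[0,-0.95,0],[0,0,0]],[44,[0,-0.95,0],[0,0,0]]]'

```text
time_s: 57.45
ee_pos: [559.5, -137.0, 147.9]
ee_rot: [180.0, -0.1, -6.4]
force: [0.9, 0.6, -0.1]
gripper_width: 43.8
gripper_force: 0.0
```

```bash
python3 - <<'E'
from h import *
np.set_printoptions(suppress=True,precision=1)
print(state()["ee_pos"])
o=np.array([606,97.]);u=np.array([.994,-.111]);w=np.array([.111,.994])
for cam in("top","scene"):
    im=grab_frame(cam);k=8
    h=cv2.cvtColor(im,cv2.COLOR_BGR2HSV);b,r=im[...,0].astype(int),im[...,2].astype(int)
    g=cv2.resize(((r-b)*(h[...,0]<17)*(h[...,1]>120)).astype(np.float32),None,fx=k,fy=k,interpolation=cv2.INTER_LINEAR)
    m=(g>65).astype(np.uint8);box=np.zeros_like(m)
    if cam=="top": box[160*k:212*k,154*k:212*k]=1
    else: box[160*k:200*k,222*k:280*k]=1
    n,l,st,c=cv2.connectedComponentsWithStats(m*box)
    for i in range(1,n):
        if st[i,4]<12*k*k: continue
        v,x=np.nonzero(l==i);P=np.array([at(cam,(a+.5)/k-.5,(e+.5)/k-.5,39)[:2] for a,e in zip(x[::9],v[::9])])-o
        a,t=P@u,P@w;print(cam,"along",a.min(),a.max(),"across",t.mean(),"slope",np.polyfit(a,t,1)[0])
E
```

```text
[ 559.5 -137.   147.9]
top along -87.64271530631765 -1.975693420675799 across 64.6048091485086 slope 0.015301476544220722
top along -87.78967468138325 -3.928267360381604 across -2.2756977689455105 slope 0.0006489729826339459
```

Both gouges lie along their grooves, 67 mm apart, with matching butt positions that were confirmed against the stop by force. Handing in.

```bash
python3 -c "
from workcell import *
print(job_done())"
```

```text
the job is handed in; nothing more can be done
None
```

The job is handed in, but the hand-in call gave no verdict: both gouges from the rack lie in the right and middle V-grooves, each pushed until the force showed its butt on the stop, and all three fingers read as down in the last camera check.

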